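# Set gel cassettes on the casting stand under its lamp

### The job

Get the gel casting stand ready for pouring. First press the suction-foot lever at its front down until it clicks over and stays down, then lean every glass gel cassette that lies on the bench on the stand, each between two of the white pins, notched end up, its foot against the grey front stop and its back on the rear rail. When all of them stand, swing the stand's lamp arm round so that the lamp head stays over the middle of the stand, and leave the tip box and the lilac tube rack where they are.

Things in the scene. Friction and masses are not known exactly. Their poses are not given: they have to be found in the camera images.
- stand: White fixed casting stand, 420 (y) x 200 mm. Origin on the bench under the middle of the front stop's inner face; x to the rear, away from the robot, y left along the stop, z up. Floor 16 mm above the bench, x = -50 to 150 mm. Grey stop 350 mm long, 12 mm thick, top at z = 36. Four places, centred at y = -120, -40, 40, 120 mm. Lamp post, radius 8, behind the rail at x = 132, y = -155.
- rail_middle (a point): Middle of the rear rail's axis, a bar of radius 6 mm along the stand's y at x = 82.4, z = 106.8 mm. White pins, radius 4, stand 30 mm out of it (square to a leaning cassette, 10 mm past its front) at y = 0, +-80, +-160, one cassette between two. With foot against the stop and back on the rail it slopes 55 degrees from level, head to the rear; then, in the stand's frame, the middle of its foot face is at x = 5.7, z = 20 mm, of its head face at x = 92, z = 143.
- stand_middle (a point): Middle of the stand: on the stand's floor, 50 mm behind the stop, halfway along it. The lamp head belongs above this point.
- suction_lever (a joint): Aluminium lever with white pad, of the suction foot, at the middle of the stand's front, hinged along y at x = -24, z = 32 mm of the stand, free end towards the robot. 0 = up (sprung, 34 degrees above level), 0.6 rad = fully down (level). It resists with about 10 N at the pad, goes over centre at 0.45 rad and then stays down by itself; released earlier it springs up again.
- lever_pad (a point): Top of the lever's ribbed thumb pad (34 mm wide along y, 30 mm long), 72 mm from the hinge: about 77 mm above the bench when up, 38 mm when down.
- lamp_arm (a joint): Stiff swing arm of the lamp, turning about the vertical lamp post and staying where it is left (friction 0.3 N m). 0 = lamp head over the middle of the stand; grows counter-clockwise seen from above, towards the parked side at the right of the stand (starting at about 1.7 to 2.0 rad). Range -0.4 to 2.35 rad.
- lamp_pivot (a point): Axis of the lamp arm at the top of the post, 250 mm above the bench.
- lamp_arm_grip (a point): Point on the middle line of the lamp arm, 85 mm from the pivot; there the arm is a level aluminium bar 14 mm wide and 16 mm high, its middle 250 mm above the bench, free from about 20 to 130 mm from the pivot.
- lamp_head (a point): Middle of the round white lamp head (80 mm across, from 231 to 260 mm above the bench), at the end of the lamp arm, 175.4 mm from the pivot.
- cassette_1: Glass gel cassette: two glass plates between grey clamp rails, a flat slab 150 (x) x 52 (y) x 14 mm (z), 0.2 kg, lying flat on the bench; may be absent. Origin: middle of its underside; +x points to the notched (head) end, where the upper glass is cut back 16 mm between two ears; -x is the foot end, closed by a white seal. Either face may lean on the rail.
- cassette_1_foot (a point): Middle of that cassette's foot face (7 mm above its underside, 75 mm from its middle).
- cassette_1_head (a point): Middle of that cassette's head face, at the notched end.
- cassette_2: Glass gel cassette: two glass plates between grey clamp rails, a flat slab 150 (x) x 52 (y) x 14 mm (z), 0.2 kg, lying flat on the bench; may be absent. Origin: middle of its underside; +x points to the notched (head) end, where the upper glass is cut back 16 mm between two ears; -x is the foot end, closed by a white seal. Either face may lean on the rail.
- cassette_2_foot (a point): Middle of that cassette's foot face (7 mm above its underside, 75 mm from its middle).
- cassette_2_head (a point): Middle of that cassette's head face, at the notched end.
- cassette_3: Glass gel cassette: two glass plates between grey clamp rails, a flat slab 150 (x) x 52 (y) x 14 mm (z), 0.2 kg, lying flat on the bench; may be absent. Origin: middle of its underside; +x points to the notched (head) end, where the upper glass is cut back 16 mm between two ears; -x is the foot end, closed by a white seal. Either face may lean on the rail.
- cassette_3_foot (a point): Middle of that cassette's foot face (7 mm above its underside, 75 mm from its middle).
- cassette_3_head (a point): Middle of that cassette's head face, at the notched end.
- cassette_4: Glass gel cassette: two glass plates between grey clamp rails, a flat slab 150 (x) x 52 (y) x 14 mm (z), 0.2 kg, lying flat on the bench; may be absent. Origin: middle of its underside; +x points to the notched (head) end, where the upper glass is cut back 16 mm between two ears; -x is the foot end, closed by a white seal. Either face may lean on the rail.
- cassette_4_foot (a point): Middle of that cassette's foot face (7 mm above its underside, 75 mm from its middle).
- cassette_4_head (a point): Middle of that cassette's head face, at the notched end.
- tip_box: Blue pipette tip box with frosted lid (131 x 99 x 76 mm), a bystander behind the stand; origin at the middle of its underside.
- lilac_rack: Lilac tube rack (94 x 156 x 59 mm), a bystander behind the stand; origin at the middle of its underside.

How it is judged:
By the outcome, as a careful person would: the job done as asked, in the order asked, and still so for the second after the job is handed in, with the robot touching nothing.
Of cassette_1, cassette_2, cassette_3, cassette_4 only 3 to 4 are there at a start; the rules pass over those that are not, and their reading is None.
At some moment in a run one of cassette_1, cassette_2, cassette_3, cassette_4 may be knocked a few centimetres aside while the robot is not near it.
Once in a run the grip may slacken for a moment while it holds something.
It also fails if it takes over 210 s, if anything falls off the work surface, if the arm or the gripper's body presses on something with over 40 N, if the wrist force passes 120 N, or if a joint passes its speed limit or range.

### The arm

A 7-joint arm with a two-finger parallel gripper is mounted at the origin on a cart in front of the work surface, level with it; the furniture and walls round the work are solid. World frame = base frame: x ahead of the robot, y to its left, z up, the work surface at z = 0. Lengths are in m, angles in rad, forces in N, time in s.
With the tool pointing down it reaches from about 0.4 to 0.85 m from the base axis. Payload 4.5 kg.
Tool frame: the origin (TCP) lies at the centre of the arm's flange, where the gripper is bolted on; the fingertips stand 166 mm ahead of it and the grasp point (between the pads) lies 147 mm ahead of it (r.grip_depth is the distance from the TCP to the grasp point, in m); z points along the fingers, y is the line along which they close (so a half turn about z gives the same grasp; the last joint's range is limited). The gripper opens to 88 mm and grips with 3 to 60 N. Pads are 18 mm wide; open, the fingers measure 123 mm over their backs; the gripper's body (75 mm by 187 mm) begins 45 mm behind the grasp point.
Start: joints at [1.377, 0.689, -0.195, 1.565, 0.157, 0.902, -0.215], TCP at [0.141, -0.609, 0.405] pointing down, gripper open.
Joint ranges: [-3.01, 3.01], [-0.46, 2.08], [-1.47, 1.51], [0.13, 2.56], [-1, 4.14], [0.04, 2.09], [-2.66, 2.66]. Speed limits (rad/s): [2.57, 2.57, 3.14, 3.14, 3.14, 3.14, 3.14].

### API

Orientations are given as a unit quaternion [x, y, z, w].
In Python, from plant import status, cams, r, finder gives the robot as it stands.
- The arm moves only by the tool play_rows, never from a script. Its argument "rows" is a list of rows, each a list of 7 numbers: the opening in per cent of the stroke, from 0 (shut) to 100 (fully open), then the shift along the tool's x, y, z in m, then the turn, a rotation vector about the tool's x, y, z in degrees. A call has 1 to 8 rows; each row shifts and turns the commanded pose from where the row before left it, along the tool's axes as they then stand; what a row does not reach is not made up. A row lasts 1/8 s, in which the tool goes at most 62.5 mm and 10.7 degrees, less where a joint would pass 70% of its speed; a pose out of reach is approached as far as the arm can. A call with a gripper value outside its range is refused whole. The fingers move at their own pace and stop on an object; "grip_force" is the grip in N (left out, the last holds). Time passes only in rows, so rows that do not move let the fingers close. It gives the time, the measured TCP pose, the force, the opening and the grip force at its end, in the units of the state.
- status.get_state(): the state, without advancing time (a new reading comes with each control period).
- cams.snapshot(name): name is "scene" or "top" or "wrist"; returns the picture (480x640x3 uint8, red, green, blue); there is no depth.
- cams.camera_params(name): a dict with "vfov" (degrees; the focal length in pixels is half the picture's height over the tangent of half this angle, whatever the lens; pixels are square), "cx", "cy" (the principal point, pixels), "R" (3x3) and "t" (3): a world point X has camera coordinates R X + t; the wrist camera has in their place "tool_from_camera" (4x4, takes a point from camera to tool coordinates, whose origin is the TCP and whose axes are the flange's). Camera axes: x right, y down, z forward; pixel columns grow to the right and rows downward; lengths in m; the calibration is good to about 2 mm. The wrist camera is an equidistant fisheye: a pixel r from the principal point sees the ray r / f radians off the axis. A picture is of the moment at which its call begins: read the wrist's pose just before it. camera_params takes no time and is no camera call.
- r.finish_job(): hands the job in; it is judged then, once.
Trained networks look in the newest picture that a camera, given by its name, has taken for a name from the list of things; names that differ only in an ending like _2 or _b are one class to them, and where a whole thing is asked for, a point or a joint stands for the part that bears it (a point fixed in the world has none). Each returns a list of dicts, best first, with "score" (0 to 1); they miss things now and then, are a little off and sometimes report something else, mostly with a low value. They report only what shows in the picture. A call takes as long as a camera call.
- finder.spot_in(camera, label): "at" ([x, y, z] in m, in the coordinates of the camera as it stood for that picture, good to about 4 mm: the middle of the surface that is visible of it).
- finder.regions_of(camera, label): "mask" (480x640 bool, what is visible of it).
The state is a dict: "clock": time; "q": joint angles; "qd": joint speeds; "joint_torque": joint torques, N m; "tool_pos": TCP position; "eef_rot": TCP orientation; "contact_force": force on the tool from outside, world axes, zero at the start; "moment": the same for the moment, N m; "opening": opening from 0.0 (shut) to 1.0 (fully open); "finger_force": force on a finger pad.
Only numpy, scipy, OpenCV 4.12 (cv2) and the standard library are available. Lean on these libraries where they do the work, as an engineer would, in place of code of your own. Each camera call takes 0.05 s, during which the arm holds its last target. There are 200 camera calls.

## Working session

There is one attempt and no reset: what is moved stays moved. The work goes in short steps, Python scripts to look and compute and a tool call to move; the robot and the scene stay as the last step left them, time stands still between calls to the robot, and variables do not carry over. Pictures are saved under pics/ and viewed, at most 16 in all, crops included, and the job is handed in when it is done.

Besides the shell and the picture viewer there is one more tool, called after ">>>" as name(argument=value, ...) on one line, values as JSON. play_rows: Moves the arm, as the interface text tells. Its arguments: {"type":"object","properties":{"rows":{"type":"array","items":{"type":"array","items":{"type":"number"}}},"grip_force":{"type":"number"}},"required":["rows"]}

```bash
mkdir -p pics; ls
cat > h.py <<'E'
import numpy as np, cv2
from scipy.spatial.transform import Rotation as Ro
from plant import status, cams, r, finder
def snap(n,f=None):
    im=cams.snapshot(n)
    if f: cv2.imwrite(f,im[:,:,::-1])
    return im
def T(s=None):
    s=s or status.get_state(); M=np.eye(4); M[:3,:3]=Ro.from_quat(s['eef_rot']).as_matrix(); M[:3,3]=s['tool_pos']; return M
def toworld(cam,p,M=None):
    c=cams.camera_params(cam)
    if cam=='wrist': return ((M if M is not None else T())@np.array(c['tool_from_camera'])@np.r_[p,1])[:3]
    return np.array(c['R']).T@(np.array(p)-c['t'])
def ray(cam,uv,z,M=None):
    c=cams.camera_params(cam); f=240/np.tan(np.radians(c['vfov'])/2)
    d=np.array([(uv[0]-c['cx'])/f,(uv[1]-c['cy'])/f])
    if cam=='wrist':
        a=np.hypot(*d); v=np.r_[d/a*np.sin(a),np.cos(a)] if a>1e-9 else np.array([0,0,1.])
        W=(M if M is not None else T())@np.array(c['tool_from_camera']); o=W[:3,3]; v=W[:3,:3]@v
    else:
        R=np.array(c['R']); o=-R.T@np.array(c['t']); v=R.T@np.r_[d,1]
    return o+v*(z-o[2])/v[2]
E
python3 - <<'E'
from h import *
print(status.get_state())
for c in ['scene','top']:
    snap(c,f'pics/{c}0.png'); 
    for n in ['cassette_1','cassette_1_head','cassette_1_foot','lever_pad','lamp_head','lamp_arm_grip','stand','rail_middle','lamp_pivot','stand_middle','tip_box','lilac_rack']:
        try: print(c,n,[(np.round(toworld(c,d['at']),3).tolist(),round(d['score'],2)) for d in finder.spot_in(c,n)][:7])
        except Exception as e: print(n,e)
E
```

```text
pics
{'clock': 0.0, 'q': array([ 1.37679232,  0.69000907, -0.1944838 ,  1.56628455,  0.15731362,
        0.90250812, -0.21509464]), 'qd': array([-0.00072207,  0.00085841,  0.00055489, -0.00237966,  0.00205229,
        0.00140722,  0.00048081]), 'joint_torque': array([ 3.75603095e-04, -5.27566946e+01, -1.26753263e+00, -1.53427291e+01,
       -5.28158667e-02,  6.41698076e-03,  1.86257716e-04]), 'tool_pos': array([ 0.14103852, -0.60856398,  0.40390919]), 'eef_rot': array([ 9.93515924e-01,  1.13689414e-01, -1.81341783e-04, -8.90884738e-04]), 'contact_force': array([0.06223712, 0.31538654, 0.06948835]), 'moment': array([0.06200917, 0.02381888, 0.00926025]), 'finger_force': 0.0, 'opening': 1.0018209061548429}
scene cassette_1 [([0.419, 0.327, 0.011], 0.85), ([0.392, 0.203, 0.008], 0.8), ([0.582, 0.338, 0.012], 0.68), ([0.598, 0.192, 0.007], 0.62)]
scene cassette_1_head [([0.397, 0.208, 0.014], 0.65), ([0.415, 0.326, 0.014], 0.54)]
scene cassette_1_foot [([0.395, 0.204, 0.011], 0.77)]
scene lever_pad [([0.44, -0.136, 0.058], 0.85)]
scene lamp_head [([0.511, -0.384, 0.256], 0.86), ([0.582, 0
[... 518 characters left out ...]
, 0.008], 0.71), ([0.414, 0.326, 0.021], 0.67)]
top cassette_1_head [([0.392, 0.206, 0.012], 0.68)]
top cassette_1_foot [([0.389, 0.202, 0.014], 0.61)]
top lever_pad [([0.438, -0.134, 0.067], 0.72)]
top lamp_head [([0.502, -0.378, 0.261], 0.74)]
top lamp_arm_grip [([0.504, -0.378, 0.258], 0.77), ([0.392, 0.207, 0.016], 0.15)]
top stand [([0.546, -0.167, 0.017], 0.71)]
top rail_middle [([0.546, -0.162, 0.014], 0.91), ([0.579, 0.34, 0.013], 0.46)]
top lamp_pivot [([0.502, -0.377, 0.254], 0.9), ([0.41, 0.332, 0.01], 0.68)]
top stand_middle [([0.546, -0.165, 0.017], 0.64), ([0.505, -0.376, 0.258], 0.37)]
top tip_box [([0.503, -0.375, 0.257], 0.63)]
top lilac_rack [([0.769, -0.078, 0.054], 0.81)]
```

View pics/top0.png

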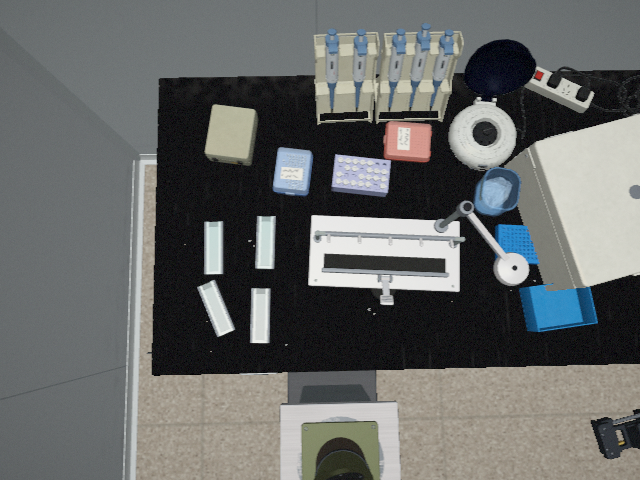

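View pics/scene0.png

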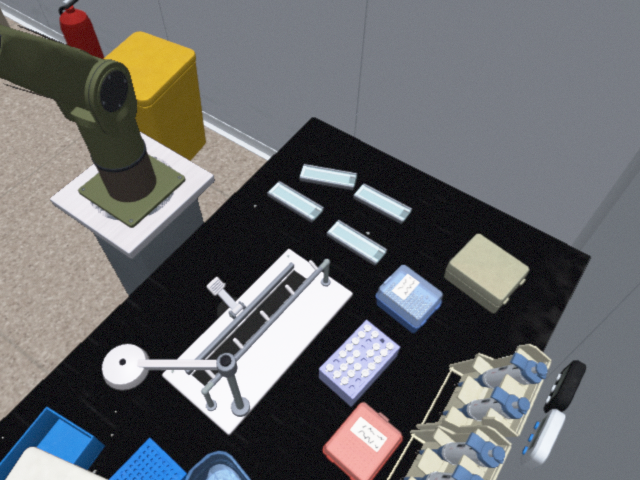

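Run:
```python
import cv2
im=cv2.imread('pics/top0.png')
a=cv2.resize(im[210:345,190:285],None,fx=4.2,fy=4.2,interpolation=cv2.INTER_CUBIC)
b=cv2.resize(im[195:310,300:540],None,fx=3.3,fy=3.3,interpolation=cv2.INTER_CUBIC)
cv2.imwrite('pics/a.png',a);cv2.imwrite('pics/b.png',b);print(a.shape,b.shape)
```

```text
(567, 399, 3) (380, 792, 3)
```

View pics/a.png

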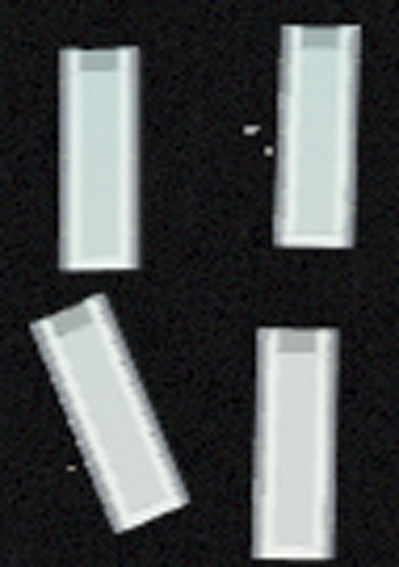

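View pics/b.png

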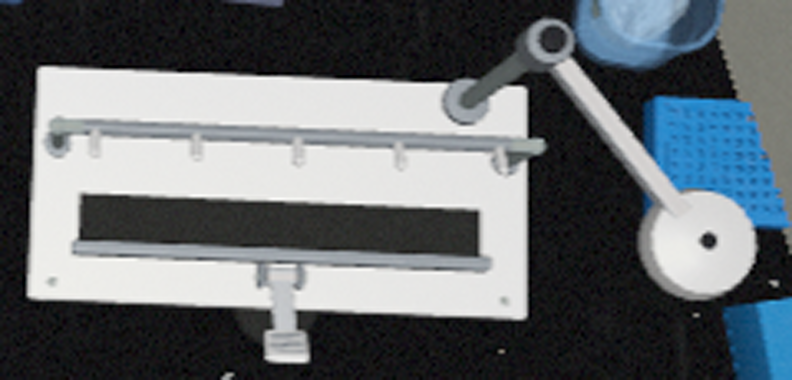

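```bash
cat >> h.py <<'E'
def cassettes(cam='top'):
    """list of (center x,y, yaw deg of long axis near +x, L, W)"""
    out=[]
    for d in finder.regions_of(cam,'cassette_1'):
        m=d['mask'].astype(np.uint8); M=None
        cs,_=cv2.findContours(m,cv2.RETR_EXTERNAL,cv2.CHAIN_APPROX_NONE)
        if not cs: continue
        c=max(cs,key=cv2.contourArea)[:,0]
        Wd=np.array([ray(cam,p,.012)[:2] for p in c])*1000
        (cx,cy),(w,h),a=cv2.minAreaRect(Wd.astype(np.float32))
        if w<h: a+=90; w,h=h,w
        a=(a+90)%180-90
        out.append((round(cx,1),round(cy,1),round(a,1),round(w),round(h),round(d['score'],2)))
    return out
E
python3 - <<'E'
from h import *
px=[(38,66),(527,87),(527,318),(28,297)]
W=np.array([ray('top',(300+u/3.3,195+v/3.3),.016)[:2] for u,v in px]); L=np.array([(.15,.21),(.15,-.21),(-.05,-.21),(-.05,.21)])
lc,wc=L.mean(0),W.mean(0);H=(L-lc).T@(W-wc); a=np.arctan2(H[0,1]-H[1,0],H[0,0]+H[1,1]);R=np.array([[np.cos(a),-np.sin(a)],[np.sin(a),np.cos(a)]])
t=wc-R@lc; print('stand',t,np.degrees(a)); print(W-(L@R.T+t))
P=ray('top',(300+551/3.3,195+40/3.3),.26)[:2];print('pivot px',P,'model',R@[.132,-.155]+t)
snap('top');print(*cassettes(),sep='\n')
snap('scene');print(*cassettes('scene'),sep='\n')
for c in ('top','scene'):
  p=cams.camera_params(c);print(-np.array(p['R']).T@p['t'])
for y in (-.12,-.04,.04,.12): print(y,R@[0.0487,y]+t)
E
```

```text
stand [ 0.50354666 -0.13767588] -3.655669529376557
[[-0.00131359 -0.00032059]
 [-0.00146181  0.00083307]
 [ 0.00137584  0.0003194 ]
 [ 0.00139955 -0.00083188]]
pivot px [ 0.62718356 -0.30222464] model [ 0.62539525 -0.30077684]
(579.6, 337.7, 0.3, 149, 53, 0.92)
(592.2, 191.8, -1.5, 148, 52, 0.73)
(389.9, 207.6, -0.4, 147, 52, 0.68)
(411.6, 328.7, 22.8, 153, 55, 0.57)
(593.6, 190.8, -2.8, 152, 59, 0.98)
(413.5, 326.5, 22.9, 151, 65, 0.97)
(392.0, 207.4, -1.5, 152, 60, 0.71)
(580.1, 336.4, 1.1, 154, 63, 0.55)
[0.38866642 0.05225856 1.38342985]
[ 0.95367103 -0.50945052  1.15375485]
-0.12 [ 0.54449635 -0.26053683]
-0.04 [ 0.54959716 -0.18069961]
0.04 [ 0.55469798 -0.10086239]
0.12 [ 0.55979879 -0.02102517]
```

```bash
cat >> h.py <<'E'
SY=-3.66; S0=np.array([.5035,-.1377])
def st(x,y,z):
    a=np.radians(SY); c,s=np.cos(a),np.sin(a); return np.array([S0[0]+c*x-s*y,S0[1]+s*x+c*y,z])
def down(yaw,pitch=0):
    """tool down, tool x along yaw; pitch>0 tilts fingers forward (towards tool-x heading)"""
    return Ro.from_euler('z',yaw,degrees=True)*Ro.from_euler('y',-pitch,degrees=True)*Ro.from_euler('x',180,degrees=True)
def plan(way,grip,start=None):
    """way: list of (pos,Rot,n rows); prints rows"""
    if start is None: s=status.get_state(); start=(np.array(s['tool_pos']),Ro.from_quat(s['eef_rot']))
    p,R=start; rows=[]
    for tp,tr,n in way:
        for k in range(n,0,-1):
            d=np.round(R.inv().apply((np.array(tp)-p)/k),3); w=np.round((R.inv()*tr).as_rotvec(degrees=True)/k,1)
            rows.append([grip,*d.tolist(),*w.tolist()])
            p=p+R.apply(d); R=R*Ro.from_rotvec(w,degrees=True)
    for i in range(0,len(rows),8): print(str((np.array(rows[i:i+8])+0.).tolist()))
    return p,R
def show():
    s=status.get_state(); M=T(s); print('t',round(s['clock'],1),'p',M[:3,3].round(4),'x',M[:3,0].round(3),'z',M[:3,2].round(3),'F',np.round(s['contact_force'],1),'op',round(s['opening'],3),'ff',round(s['finger_force'],1),'q',np.round(s['q'],2))
E
python3 - <<'E'
from h import *
e=plan([(st(-.086,0,.34),down(SY),14),(st(-.086,0,.255),down(SY),2)],0)
E
```

```text
[[0.0, 0.027, -0.029, 0.005, 0.0, 0.0, 1.2], [0.0, 0.026, -0.029, 0.005, 0.0, 0.0, 1.2], [0.0, 0.026, -0.03, 0.005, 0.0, 0.0, 1.2], [0.0, 0.025, -0.03, 0.005, 0.0, 0.0, 1.2], [0.0, 0.024, -0.031, 0.004, 0.0, 0.0, 1.2], [0.0, 0.024, -0.031, 0.005, 0.0, 0.0, 1.2], [0.0, 0.023, -0.032, 0.004, 0.0, 0.0, 1.2], [0.0, 0.022, -0.032, 0.005, 0.0, 0.0, 1.2]]
[[0.0, 0.022, -0.033, 0.004, 0.0, 0.0, 1.2], [0.0, 0.021, -0.033, 0.005, 0.0, 0.0, 1.2], [0.0, 0.021, -0.034, 0.004, 0.0, 0.0, 1.2], [0.0, 0.02, -0.034, 0.005, 0.0, 0.0, 1.2], [0.0, 0.019, -0.035, 0.004, 0.0, 0.0, 1.2], [0.0, 0.018, -0.035, 0.005, 0.0, 0.0, 1.1], [0.0, 0.0, 0.0, 0.042, 0.0, 0.0, 0.0], [0.0, 0.0, 0.0, 0.043, 0.0, 0.0, 0.0]]
```

>>> play_rows(rows=[[0,0.027,-0.029,0.005,0,0,1.2],[0,0.026,-0.029,0.005,0,0,1.2],[0,0.026,-0.03,0.005,0,0,1.2],[0,0.025,-0.03,0.005,0,0,1.2],[0,0.024,-0.031,0.004,0,0,1.2],[0,0.024,-0.031,0.005,0,0,1.2],[0,0.023,-0.032,0.004,0,0,1.2],[0,0.022,-0.032,0.005,0,0,1.2]], grip_force=30)

```text
clock: 2.5
tool_pos: [0.2992, -0.3361, 0.3669]
eef_rot: [1.0, 0.03, 0.0, 0.0]
contact_force: [1.3, -0.2, -0.0]
opening: 0.117
finger_force: 0.0
```

>>> play_rows(rows=[[0,0.022,-0.033,0.004,0,0,1.2],[0,0.021,-0.033,0.005,0,0,1.2],[0,0.021,-0.034,0.004,0,0,1.2],[0,0.02,-0.034,0.005,0,0,1.2],[0,0.019,-0.035,0.004,0,0,1.2],[0,0.018,-0.035,0.005,0,0,1.1],[0,0,0,0.042,0,0,0],[0,0,0,0.02,0,0,0]])

```text
clock: 3.5
tool_pos: [0.4183, -0.1311, 0.2765]
eef_rot: [1.0, -0.031, -0.0, -0.0]
contact_force: [-0.2, 0.2, 0.8]
opening: 0.004
finger_force: 0.0
```

Run:
```python
from h import *
show(); M=T(); snap('wrist','pics/w1.png')
print([(toworld('wrist',d['at'],M).round(3),round(d['score'],2)) for d in finder.spot_in('wrist','lever_pad')])
print(st(-.086,0,.255))
```

```text
t 3.5 p [ 0.4183 -0.1311  0.2765] x [ 0.998 -0.062 -0.   ] z [-0.  0. -1.] F [-0.2  0.2  0.8] op 0.004 ff 0.0 q [ 0.19  0.71  0.01  2.23 -0.03  0.2  -1.4 ]
[]
[ 0.4176754  -0.13221014  0.255     ]
```

View pics/w1.png

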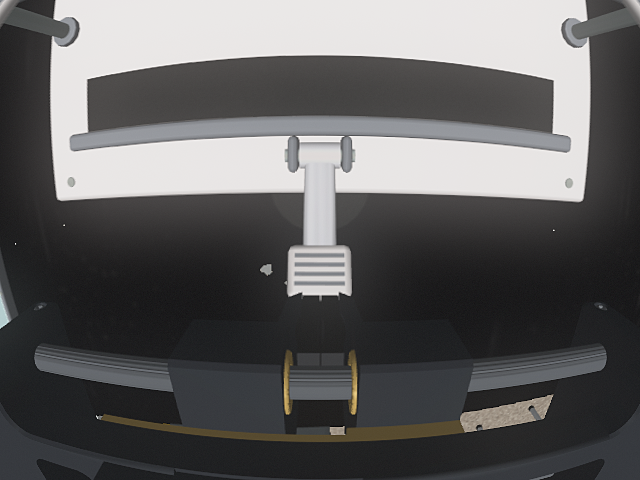

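Run:
```python
from h import *
for n,u,z in [('pad',(320,268),.075),('padfront',(320,296),.067),('stopL',(71,143),.032),('stopR',(570,143),.032),('floorcornL',(57,200),.016),('floorR',(583,200),.016)]:
    w=ray('wrist',u,z); a=np.radians(-SY); d=w[:2]-S0; print(n,w.round(3),'local',(np.cos(a)*d[0]-np.sin(a)*d[1]).round(4),(np.sin(a)*d[0]+np.cos(a)*d[1]).round(4))
```

```text
pad [ 0.427 -0.133  0.075] local -0.077 0.0001
padfront [ 0.407 -0.131  0.067] local -0.0968 0.0001
stopL [0.511 0.036 0.032] local -0.0033 0.174
stopR [ 0.49  -0.312  0.032] local -0.0028 -0.1746
floorcornL [0.471 0.072 0.016] local -0.0457 0.2069
floorR [ 0.445 -0.341  0.016] local -0.0453 -0.2067
```

>>> play_rows(rows=[[0,0,0,0.02,0,0,0],[0,0,0,0.01,0,0,0],[0,0,0,0.008,0,0,0],[0,0,0,0.007,0,0,0],[0,0,0,0.007,0,0,0],[0,0,0,0.006,0,0,0]])

```text
clock: 4.35
tool_pos: [0.4179, -0.1322, 0.2201]
eef_rot: [0.999, -0.032, 0.0, 0.0]
contact_force: [-1.0, 0.1, 2.2]
opening: 0.002
finger_force: 0.8
```

>>> play_rows(rows=[[0,0,0,0.004,0,0,0],[0,0,0,0.004,0,0,0],[0,0,0,0.003,0,0,0],[0,0,0,0,0,0,0]])

```text
clock: 4.85
tool_pos: [0.4211, -0.133, 0.2106]
eef_rot: [0.999, -0.032, -0.002, -0.001]
contact_force: [0.4, 0.5, 0.2]
opening: 0.006
finger_force: 0.0
```

>>> play_rows(rows=[[0,0,0,0.004,0,0,0],[0,0,0,0.003,0,0,0],[0,0,0,0,0,0,0]])

```text
clock: 5.22
tool_pos: [0.4233, -0.1337, 0.2053]
eef_rot: [0.999, -0.032, -0.004, -0.001]
contact_force: [0.0, 0.3, 0.4]
opening: 0.004
finger_force: 0.0
```

Run:
```python
from h import *
show(); snap('wrist','pics/w2.png')
```

```text
t 5.2 p [ 0.4233 -0.1337  0.2053] x [ 0.998 -0.063 -0.008] z [-0.008  0.002 -1.   ] F [0.  0.3 0.4] op 0.004 ff 0.0 q [ 0.2   0.87 -0.    2.24  0.04  0.04 -1.48]
```

View pics/w2.png

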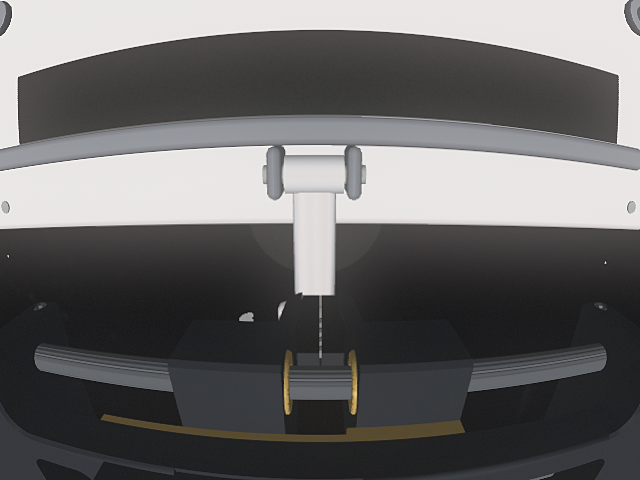

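>>> play_rows(rows=[[0,-0.002,0,-0.03,0,0,0],[0,0,0,-0.045,0,0,0],[0,0,0,-0.045,0,0,-10],[0,0,0,-0.045,0,0,-10],[50,0,0,0,0,0,-10],[50,0,0,0,0,0,-10],[50,0,0,0,0,0,-10],[60,0,0,0,0,0,-10]])

```text
clock: 6.28
tool_pos: [0.4221, -0.134, 0.3706]
eef_rot: [0.88, 0.475, -0.003, -0.003]
contact_force: [0.8, -0.1, 0.0]
opening: 0.431
finger_force: 0.0
```

```bash
cat > fk.py <<'E'
import numpy as np, itertools
from scipy.spatial.transform import Rotation as Ro
from scipy.optimize import least_squares
A=dict(q=[1.37679232,0.69000907,-0.1944838,1.56628455,0.15731362,0.90250812,-0.21509464],p=[0.14103852,-0.60856398,0.40390919],R=[9.93515924e-01,1.13689414e-01,-1.81341783e-04,-8.90884738e-04])
def fk(q,sg,L,off=0.):
    h,a,b,d=L; y=lambda t:Ro.from_euler('y',t); z=lambda t:Ro.from_euler('z',t)
    R=z(sg[0]*q[0]); p=np.array([0,0,h]); R=R*y(q[1])*z(sg[1]*q[2]); p=p+R.apply([0,0,a]); R=R*y(q[3])*z(sg[2]*q[4]); p=p+R.apply([0,0,b]); R=R*y(q[5])*z(sg[3]*q[6]+off); p=p+R.apply([0,0,d]); return p,R
def fit(D):
    best=None
    for sg in itertools.product([1,-1],repeat=4):
        f=lambda v:np.concatenate([np.r_[fk(s['q'],sg,v[:4],v[4])[0]-s['p'],.1*(Ro.from_quat(s['R']).inv()*fk(s['q'],sg,v[:4],v[4])[1]).as_rotvec()] for s in D])
        for o in (0,1.57,3.14,-1.57):
            r=least_squares(f,[.35,.567,.34,.17,o],x_scale=.1)
            if best is None or r.cost<best[0]: best=(r.cost,sg,r.x,np.abs(r.fun).max())
    return best
E
python3 - <<'E'
from h import *
from fk import *
import pickle
s=status.get_state(); show(); D=[A,dict(q=s['q'],p=s['tool_pos'],R=s['eef_rot'])]; pickle.dump(D,open('D.pkl','wb'))
print(fit(D)); im=snap('scene'); cv2.imwrite('pics/lev.png',cv2.resize(im[260:360,180:280],None,fx=4,fy=4)[:,:,::-1])
snap('wrist'); M=T()
print([(toworld('wrist',d['at'],M).round(3),round(d['score'],2)) for d in finder.spot_in('wrist','lever_pad')])
E
```

```text
t 6.3 p [ 0.4221 -0.134   0.3706] x [ 0.549  0.836 -0.003] z [-0.008  0.002 -1.   ] F [ 0.8 -0.1  0. ] op 0.431 ff 0.0 q [ 0.44  0.54 -0.36  2.12  0.35  0.55 -0.76]
(np.float64(0.0007188986329934055), (-1, -1, -1, -1), array([2.57427354, 0.70751373, 0.23303366, 2.59170429, 1.57079631]), np.float64(0.02264322023272422))
[(array([ 0.431, -0.131,  0.039]), 0.93)]
```

View pics/lev.png

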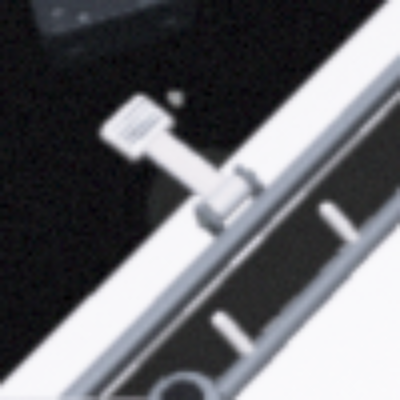

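```bash
cat >> h.py <<'E'
D_=.164
def tool(hd,pitch,side=0,flip=180):
    return Ro.from_euler('z',hd,degrees=True)*Ro.from_euler('y',-pitch,degrees=True)*Ro.from_euler('x',side,degrees=True)*Ro.from_euler('z',flip,degrees=True)*Ro.from_euler('x',180,degrees=True)
def tcp(mid,R,d=D_): return np.array(mid)-R.apply([0,0,d])
E
python3 - <<'E'
from h import *
R=tool(-.4,-25); print(R.as_matrix().round(2))
plan([((.44,.0,.40),tool(0,-10),8),(tcp((.390,.2076,.127),R),R,8)],100)
E
```

```text
[[-0.91  0.01 -0.42]
 [ 0.01  1.    0.  ]
 [ 0.42  0.   -0.91]]
[[100.0, 0.015, -0.008, -0.004, 1.3, 0.7, -15.4], [100.0, 0.017, -0.003, -0.003, 1.3, 0.7, -15.4], [100.0, 0.017, 0.001, -0.003, 1.3, 0.7, -15.4], [100.0, 0.016, 0.006, -0.003, 1.3, 0.7, -15.5], [100.0, 0.014, 0.01, -0.003, 1.3, 0.6, -15.4], [100.0, 0.011, 0.013, -0.003, 1.3, 0.7, -15.5], [100.0, 0.007, 0.015, -0.003, 1.4, 0.7, -15.4], [100.0, 0.003, 0.016, -0.004, 1.3, 0.6, -15.5]]
[[100.0, -0.005, 0.026, 0.015, 0.0, 1.9, 0.1], [100.0, -0.006, 0.026, 0.015, 0.0, 1.9, 0.0], [100.0, -0.006, 0.026, 0.014, 0.0, 1.9, 0.1], [100.0, -0.006, 0.026, 0.014, 0.0, 1.9, 0.0], [100.0, -0.007, 0.026, 0.014, 0.0, 1.9, 0.1], [100.0, -0.007, 0.026, 0.014, 0.0, 1.8, 0.0], [100.0, -0.008, 0.026, 0.014, -0.1, 1.9, 0.1], [100.0, -0.008, 0.026, 0.013, 0.0, 1.8, 0.0]]
```

Run:
```python
from h import *
R=tool(-.4,-25)
plan([(tcp((.390,.2076,.167),R),R,15),(tcp((.390,.2076,.127),R),R,1)],100)
```

```text
[[100.0, 0.02, -0.011, 0.004, 1.8, 0.9, -8.1], [100.0, 0.022, -0.007, 0.004, 1.8, 0.9, -8.1], [100.0, 0.022, -0.004, 0.005, 1.8, 0.9, -8.1], [100.0, 0.023, -0.001, 0.005, 1.7, 0.9, -8.1], [100.0, 0.022, 0.002, 0.006, 1.7, 0.9, -8.1], [100.0, 0.022, 0.006, 0.006, 1.7, 0.9, -8.1], [100.0, 0.021, 0.009, 0.006, 1.7, 1.0, -8.1], [100.0, 0.019, 0.012, 0.006, 1.8, 1.0, -8.1]]
[[100.0, 0.017, 0.014, 0.006, 1.8, 0.9, -8.1], [100.0, 0.015, 0.017, 0.006, 1.7, 0.9, -8.0], [100.0, 0.012, 0.019, 0.005, 1.8, 1.0, -8.1], [100.0, 0.009, 0.021, 0.005, 1.7, 0.9, -8.0], [100.0, 0.006, 0.022, 0.004, 1.8, 1.0, -8.1], [100.0, 0.003, 0.022, 0.004, 1.7, 0.9, -8.0], [100.0, -0.001, 0.023, 0.002, 1.8, 1.0, -8.1], [100.0, -0.016, 0.0, 0.037, 0.0, 0.0, 0.0]]
```

>>> play_rows(rows=[[100.0,0.02,-0.011,0.004,1.8,0.9,-8.1],[100.0,0.022,-0.007,0.004,1.8,0.9,-8.1],[100.0,0.022,-0.004,0.005,1.8,0.9,-8.1],[100.0,0.023,-0.001,0.005,1.7,0.9,-8.1],[100.0,0.022,0.002,0.006,1.7,0.9,-8.1],[100.0,0.022,0.006,0.006,1.7,0.9,-8.1],[100.0,0.021,0.009,0.006,1.7,1.0,-8.1],[100.0,0.019,0.012,0.006,1.8,1.0,-8.1]])

```text
clock: 7.42
tool_pos: [0.4419, 0.0497, 0.3405]
eef_rot: [0.484, 0.865, -0.002, -0.136]
contact_force: [-1.4, -0.1, -0.2]
opening: 0.999
finger_force: 0.0
```

>>> play_rows(rows=[[100.0,0.017,0.014,0.006,1.8,0.9,-8.1],[100.0,0.015,0.017,0.006,1.7,0.9,-8.0],[100.0,0.012,0.019,0.005,1.8,1.0,-8.1],[100.0,0.009,0.021,0.005,1.7,0.9,-8.0],[100.0,0.006,0.022,0.004,1.8,1.0,-8.1],[100.0,0.003,0.022,0.004,1.7,0.9,-8.0],[100.0,-0.001,0.023,0.002,1.8,1.0,-8.1],[100.0,-0.016,0.0,0.037,0.0,0.0,0.0]])

```text
clock: 8.43
tool_pos: [0.4586, 0.2105, 0.2763]
eef_rot: [0.002, 0.977, 0.002, -0.215]
contact_force: [-0.2, -0.1, -0.6]
opening: 0.997
finger_force: 0.0
```

```bash
cat > fk.py <<'E'
import numpy as np, itertools, pickle
from scipy.spatial.transform import Rotation as Ro
from scipy.optimize import least_squares
SG=(-1,-1,-1,-1)
def fk(q,v,sg=SG):
    h,a,b,d,ax,bx,dx,o=v; y=lambda t:Ro.from_euler('y',t); z=lambda t:Ro.from_euler('z',t)
    R=z(sg[0]*q[0]); p=np.array([0,0,h]); R=R*y(q[1])*z(sg[1]*q[2]); p=p+R.apply([ax,0,a]); R=R*y(q[3])*z(sg[2]*q[4]); p=p+R.apply([bx,0,b]); R=R*y(q[5])*z(sg[3]*q[6]+o); p=p+R.apply([dx*np.cos(sg[3]*q[6]+o),-dx*np.sin(sg[3]*q[6]+o),d]); return p,R
def fit(D):
    best=None
    for sg in itertools.product([1,-1],repeat=4):
        def f(v): return np.concatenate([np.r_[fk(s['q'],v,sg)[0]-s['p'],.1*(Ro.from_quat(s['R']).inv()*fk(s['q'],v,sg)[1]).as_rotvec()] for s in D]+[.001*(np.array(v[:7])-[.35,.5,.35,.17,0,0,0])])
        for o in (0,1.57,3.14):
            r=least_squares(f,[.35,.567,.34,.17,0,0,0,o],x_scale=.1)
            if best is None or r.cost<best[0]: best=(r.cost,sg,r.x,np.abs(r.fun).max())
    return best
E
cat > rec.py <<'E'
from h import *
from fk import *
s=status.get_state(); D=pickle.load(open('D.pkl','rb'))+[dict(q=s['q'],p=s['tool_pos'],R=s['eef_rot'])]; pickle.dump(D,open('D.pkl','wb'))
E
python3 - <<'E'
from rec import *
show(); print(fit(D))
M=T(); snap('wrist','pics/w3.png')
print([(toworld('wrist',d['at'],M).round(3),round(d['score'],2)) for d in finder.spot_in('wrist','cassette_1')])
print(cassettes('wrist'))
E
```

```text
t 8.4 p [0.4586 0.2105 0.2763] x [-0.908  0.003  0.42 ] z [-0.42   0.004 -0.908] F [-0.2 -0.1 -0.6] op 0.997 ff 0.0 q [ 0.08  1.03 -1.03  1.83  0.6   1.08  0.38]
(np.float64(0.0007859824393623287), (-1, -1, -1, -1), array([0.40832813, 0.65572848, 0.36485576, 0.25624279, 0.02687908,
       0.02916611, 0.06876944, 1.57079633]), np.float64(0.03368733270061869))
[(array([0.381, 0.208, 0.011]), 0.86), (array([0.372, 0.322, 0.014]), 0.81)]
[(372.9, 204.4, -1.9, 117, 52, 0.81), (390.3, 314.0, 22.7, 102, 55, 0.66)]
```

Run:
```python
from fk import *
D=pickle.load(open('D.pkl','rb'))
out=[]
for sg in itertools.product([1,-1],repeat=4):
  for o in (0,1.57,3.1,-1.57):
    f=lambda v:np.concatenate([(Ro.from_quat(s['R']).inv()*Ro.from_euler('z',v[1])*Ro.from_euler('z',0)*fk(s['q'],[.3,.5,.3,.2,0,0,0,v[0]],sg)[1]).as_rotvec() for s in D])
    for o1 in (0,1.57,3.1,-1.57):
      r=least_squares(f,[o,o1]); out.append((r.cost,sg,r.x.round(3)))
out.sort(key=lambda t:t[0])
for x in out[:4]: print(x)
```

```text
(np.float64(1.0104215678231022e-17), (-1, -1, -1, -1), array([1.571, 0.   ]))
(np.float64(1.0104215792463266e-17), (-1, -1, -1, -1), array([1.571, 6.283]))
(np.float64(1.0104215836149105e-17), (-1, -1, -1, -1), array([1.571, 0.   ]))
(np.float64(1.0104215912214708e-17), (-1, -1, -1, -1), array([1.571, 0.   ]))
```

```bash
cat > fk2.py <<'E'
import numpy as np,pickle
from scipy.spatial.transform import Rotation as Ro
from scipy.optimize import least_squares
z=lambda t:Ro.from_euler('z',-t); y=lambda t:Ro.from_euler('y',t)
def frames(q):
    R1=z(q[0]);R2=R1*y(q[1]);R3=R2*z(q[2]);R4=R3*y(q[3]);R5=R4*z(q[4]);R6=R5*y(q[5]);R7=R6*z(q[6])*Ro.from_euler('z',np.pi/2); return R1,R2,R3,R4,R5,R6,R7
def J(q):
    f=[r.as_matrix() for r in frames(q)]
    return np.c_[[0,0,1],f[0][:,1],f[2],f[4],f[5][:,[0,2]]]   # h, y1, (x,y,z)3, (x,y,z)5, x6, d
N=np.array([.35,0,0,0,.5,0,0,.35,0,.17])
def solve(D,lam=.003):
    A=np.vstack([J(s['q']) for s in D]); b=np.concatenate([s['p'] for s in D])
    v=N+np.linalg.solve(A.T@A+lam**2*np.eye(10),A.T@(b-A@N)); return v,np.abs(A@v-b).max()
LO=np.array([-3.01,-.46,-1.47,.13,-1,.04,-2.66])+.04; HI=np.array([3.01,2.08,1.51,2.56,4.14,2.09,2.66])-.04
def ik(v,p,R,seeds):
    best=None
    for s in seeds:
        r=least_squares(lambda q:np.r_[10*(J(q)@v-p),(R.inv()*frames(q)[6]).as_rotvec(),.002*(q-s)],np.clip(s,LO+.01,HI-.01),bounds=(LO,HI))
        e=np.abs(r.fun[:6]).max()
        if best is None or e<best[0]-1e-3: best=(e,r.x)
    return best
E
python3 - <<'E'
from fk2 import *
D=pickle.load(open('D.pkl','rb'));
for l in (.03,.01,.003,.0003): v,e=solve(D,l); print(l,v.round(3),e)
E
```

```text
0.03 [ 0.35  -0.018 -0.004 -0.023  0.564  0.002 -0.005  0.345 -0.002  0.165] 0.00012886332147230006
0.01 [ 0.351 -0.018 -0.003 -0.023  0.565  0.001 -0.005  0.346 -0.001  0.166] 1.5571979676609615e-05
0.003 [ 0.351 -0.017 -0.003 -0.023  0.565  0.001 -0.005  0.346 -0.001  0.166] 1.4166099799040044e-06
0.0003 [ 0.351 -0.017 -0.003 -0.023  0.565  0.001 -0.005  0.346 -0.001  0.166] 1.4181214758046679e-08
```

Run:
```python
from h import *
from fk2 import *
D=pickle.load(open('D.pkl','rb')); v,_=solve(D); rng=np.random.default_rng(0)
seeds=[LO+(HI-LO)*rng.random(7) for _ in range(25)]+[D[-1]['q']]
cas=[(.390,.2076,-.4),(.412,.3285,22.8),(.5925,.1915,-1.8),(.580,.3375,.5)]
for flip in (0,180):
  for p in (25,35,45,55):
    for yl in (.12,-.12):
      R=tool(SY,p,0,flip); e,q=ik(v,tcp(st(.0487,yl,.083),R),R,seeds); print('place',flip,p,yl,round(e,3),q.round(2) if e<.01 else '')
  for c in cas:
    for pp in (-30,-10):
      R=tool(c[2],pp,0,flip); e,q=ik(v,tcp((c[0],c[1],.007),R),R,seeds); print('pick',flip,pp,c,round(e,3),q.round(2) if e<.01 else '')
```

```text
place 0 25 0.12 0.0 [ 0.24  0.89 -0.51  2.3   2.35  0.6   2.3 ]
place 0 25 -0.12 0.0 [ 0.75  0.89 -0.44  2.13  2.57  0.28  2.62]
place 0 35 0.12 0.0 [ 0.17  0.96 -0.42  2.45  2.69  0.92  1.95]
place 0 35 -0.12 0.0 [ 0.91  0.99 -0.64  2.25  2.78  0.58  2.53]
place 0 45 0.12 0.065 
place 0 45 -0.12 0.0 [0.35 1.07 0.39 2.37 3.77 1.19 1.39]
place 0 55 0.12 0.228 
place 0 55 -0.12 0.0 [0.31 1.27 0.56 2.45 3.77 1.67 1.38]
pick 0 -30 (0.39, 0.2076, -0.4) 0.0 [-0.51  1.08  0.14  1.79 -0.46  0.83 -1.59]
pick 0 -10 (0.39, 0.2076, -0.4) 0.0 [-0.54  0.96  0.02  2.09 -0.4   0.26 -1.71]
pick 0 -30 (0.412, 0.3285, 22.8) 0.0 [-0.17  1.42 -1.19  1.46  0.88  1.45 -2.62]
pick 0 -10 (0.412, 0.3285, 22.8) 0.0 [-0.78  1.    0.1   1.83 -0.29  0.5  -1.62]
pick 0 -30 (0.5925, 0.1915, -1.8) 0.0 [ 0.12  1.56 -1.43  1.09  1.05  1.74 -2.58]
pick 0 -10 (0.5925, 0.1915, -1.8) 0.0 [ 0.04  1.19 -0.82  1.51  0.84  0.99 -2.62]
pick 0 -30 (0.58, 0.3375, 0.5) 0.0 [-0.12  1.56 -1.43  0.91  1.03  1.74 -2.6 ]
pick 0 -10 (0.58, 0.3375, 0.5) 0.0 [-0.23  1.2  -0.71  1.35  0.69  1.   -2.62]
place 180 25 0.12 0.0 [ 0.63  1.28 -
[... 373 characters left out ...]
.26  1.48 -1.17  2.41  2.85  1.12 -0.1 ]
pick 180 -30 (0.39, 0.2076, -0.4) 0.0 [-0.82  1.24  0.75  1.8  -0.96  1.16  2.07]
pick 180 -10 (0.39, 0.2076, -0.4) 0.0 [-0.69  0.99  0.28  2.09 -0.96  0.39  2.  ]
pick 180 -30 (0.412, 0.3285, 22.8) 0.0 [-0.93  1.22  0.53  1.48 -0.64  1.18  1.84]
pick 180 -10 (0.412, 0.3285, 22.8) 0.0 [-0.97  1.06  0.44  1.83 -0.79  0.64  1.99]
pick 180 -30 (0.5925, 0.1915, -1.8) 0.0 [-0.47  1.29  0.46  1.12 -0.57  1.38  1.61]
pick 180 -10 (0.5925, 0.1915, -1.8) 0.0 [-0.61  1.15  0.55  1.52 -0.76  0.88  1.81]
pick 180 -30 (0.58, 0.3375, 0.5) 0.0 [-0.59  1.33  0.34  0.93 -0.54  1.45  1.37]
pick 180 -10 (0.58, 0.3375, 0.5) 0.0 [-0.77  1.18  0.51  1.36 -0.7   0.95  1.55]
```

Run:
```python
from h import *
R=tool(-.8,-25); m=np.array([.391,.2076,.007])
plan([(tcp(m+[0,0,.03],R),R,3),(tcp(m,R),R,2)],100)
```

```text
[[100.0, -0.013, 0.0, 0.026, -0.2, -0.1, 0.1], [100.0, -0.014, 0.0, 0.026, -0.1, -0.1, 0.1], [100.0, -0.013, 0.0, 0.027, -0.2, 0.0, 0.2], [100.0, -0.006, 0.0, 0.014, 0.0, 0.0, 0.0], [100.0, -0.007, 0.0, 0.013, 0.0, 0.0, 0.0]]
```

View pics/w3.png

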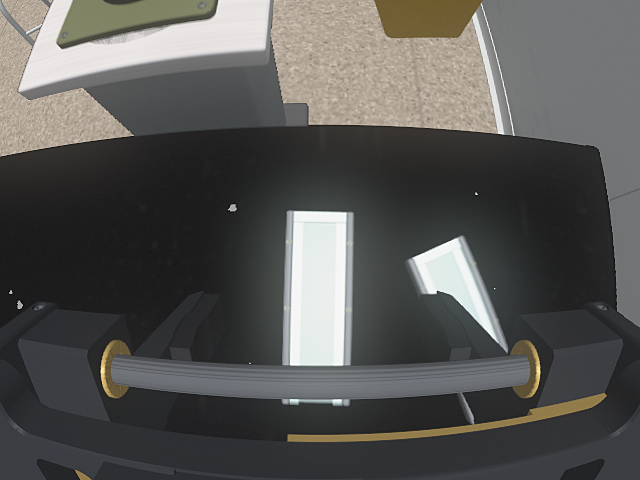

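>>> play_rows(rows=[[85,-0.013,0.0,0.026,-0.2,0,0.1],[85,-0.014,0.0,0.026,-0.1,0,0.1],[85,-0.013,0.0,0.027,-0.2,0,0.1],[85,-0.006,0.0,0.014,0,0,0],[85,-0.007,0.0,0.013,0,0,0],[20,0,0,0,0,0,0],[20,0,0,0,0,0,0],[20,0,0,0,0,0,0]], grip_force=30)

```text
clock: 9.57
tool_pos: [0.4615, 0.208, 0.1578]
eef_rot: [0.005, 0.976, 0.004, -0.216]
contact_force: [0.3, -0.0, 1.6]
opening: 0.583
finger_force: 30.0
```

>>> play_rows(rows=[[20,0,0,0,0,0,0],[20,0,0,0,0,0,0]])

```text
clock: 9.82
tool_pos: [0.4615, 0.208, 0.1578]
eef_rot: [0.005, 0.976, 0.004, -0.216]
contact_force: [1.1, -0.0, 5.1]
opening: 0.588
finger_force: 30.0
```

```bash
cat > chk.py <<'E'
import sys
from h import *
from fk2 import *
def track(way):
    """joint track check over way [(pos,R,n)]"""
    D=pickle.load(open('D.pkl','rb')); v,_=solve(D); s=status.get_state(); q=np.array(s['q']); p=np.array(s['tool_pos']);R=Ro.from_quat(s['eef_rot'])
    for tp,tr,n in way:
        w=(R.inv()*tr).as_rotvec()
        for k in range(1,n+1):
            e,q2=ik(v,p+(tp-p)*k/n,R*Ro.from_rotvec(w*k/n),[q]); dq=np.abs(q2-q).max(); q=q2
            if e>.005 or dq>.35: print('warn',k,round(e,3),round(dq,2))
        p,R=np.array(tp),tr; print('end',q.round(2))
E
python3 - <<'E'
from rec import *
show()
from chk import track
R=Ro.from_quat(s['eef_rot']); Rp=tool(SY,30)
print(solve(D))
w=[(s['tool_pos']+np.array([0,0,.15]),R,4),(tcp(st(.02,.12,.22),Rp),Rp,12),(tcp(st(.0407,.12,.10),Rp),Rp,4)]
track(w); plan(w,20)
E
```

```text
t 9.8 p [0.4615 0.208  0.1578] x [-0.907  0.009  0.422] z [-0.422  0.01  -0.907] F [ 1.1 -0.   5.1] op 0.588 ff 30.0 q [ 0.04  1.21 -0.9   1.84  0.76  0.92  0.33]Traceback (most recent call last):
  File "<stdin>", line 5, in <module>
NameError: name 'solve' is not defined
```

Run:
```python
from chk import *
s=status.get_state()
R=Ro.from_quat(s['eef_rot']); Rp=tool(SY,30)
w=[(s['tool_pos']+np.array([0,0,.15]),R,4),(tcp(st(.02,.12,.22),Rp),Rp,12),(tcp(st(.0407,.12,.10),Rp),Rp,4)]
track(w); plan(w,20)
```

```text
end [ 0.1   0.99 -1.06  1.81  0.56  1.13  0.39]
end [ 0.5   0.66 -0.96  2.34  1.87  0.69 -0.44]
end [ 0.45  1.   -0.93  2.37  2.18  0.96 -0.63]
[[20.0, 0.016, 0.0, -0.034, 0.0, 0.0, 0.0], [20.0, 0.016, 0.0, -0.034, 0.0, 0.0, 0.0], [20.0, 0.016, 0.0, -0.034, 0.0, 0.0, 0.0], [20.0, 0.015, 0.001, -0.034, 0.0, 0.0, 0.0], [20.0, 0.003, -0.019, -0.004, 0.0, -4.6, 0.3], [20.0, 0.002, -0.018, -0.004, 0.0, -4.6, 0.2], [20.0, 0.002, -0.019, -0.004, 0.0, -4.6, 0.3], [20.0, 0.001, -0.018, -0.004, 0.0, -4.6, 0.2]]
[[20.0, 0.001, -0.019, -0.005, 0.1, -4.6, 0.2], [20.0, 0.001, -0.018, -0.004, 0.1, -4.6, 0.3], [20.0, 0.0, -0.019, -0.005, 0.0, -4.6, 0.3], [20.0, 0.0, -0.018, -0.004, 0.0, -4.6, 0.2], [20.0, -0.001, -0.019, -0.005, 0.1, -4.5, 0.2], [20.0, -0.001, -0.019, -0.004, 0.1, -4.6, 0.3], [20.0, -0.002, -0.018, -0.004, 0.0, -4.5, 0.3], [20.0, -0.002, -0.018, -0.004, 0.1, -4.6, 0.2]]
[[20.0, 0.011, 0.0, 0.028, 0.0, 0.0, 0.0], [20.0, 0.01, 0.0, 0.029, 0.0, 0.0, 0.0], [20.0, 0.011, 0.0, 0.028, 0.0, 0.0, 0.0], [20.0, 0.01, 0.0, 0.029, 0.0, 0.0, 0.0]]
```

>>> play_rows(rows=[[20,0.016,0,-0.034,0,0,0],[20,0.016,0,-0.034,0,0,0],[20,0.016,0,-0.034,0,0,0],[20,0.015,0.001,-0.034,0,0,0],[20,0.003,-0.019,-0.004,0,-4.6,0.3],[20,0.002,-0.018,-0.004,0,-4.6,0.2],[20,0.002,-0.019,-0.004,0,-4.6,0.3],[20,0.001,-0.018,-0.004,0,-4.6,0.2]])

```text
clock: 10.82
tool_pos: [0.4574, 0.133, 0.3243]
eef_rot: [0.014, 0.998, 0.0, -0.057]
contact_force: [-0.4, 0.1, -2.8]
opening: 0.586
finger_force: 30.0
```

>>> play_rows(rows=[[20,0.001,-0.019,-0.005,0.1,-4.6,0.2],[20,0.001,-0.018,-0.004,0.1,-4.6,0.3],[20,0,-0.019,-0.005,0,-4.6,0.3],[20,0,-0.018,-0.004,0,-4.6,0.2],[20,-0.001,-0.019,-0.005,0.1,-4.5,0.2],[20,-0.001,-0.019,-0.004,0.1,-4.6,0.3],[20,-0.002,-0.018,-0.004,0,-4.5,0.3],[20,-0.002,-0.018,-0.004,0.1,-4.6,0.2]])

```text
clock: 11.82
tool_pos: [0.4489, -0.0142, 0.3611]
eef_rot: [0.031, 0.965, -0.009, 0.259]
contact_force: [0.5, -0.3, -2.2]
opening: 0.589
finger_force: 30.0
```

Run:
```python
from rec import *
show(); snap('wrist','pics/w4.png')
R=tool(SY,30); print(tcp(st(.02,.12,.22),R), (R.inv()*Ro.from_quat(s['eef_rot'])).as_rotvec(degrees=True).round(1))
```

```text
t 11.8 p [ 0.4489 -0.0142  0.3611] x [-0.864  0.054 -0.501] z [ 0.5   -0.033 -0.865] F [ 0.5 -0.3 -2.2] op 0.589 ff 30.0 q [ 0.43  0.62 -0.83  2.35  1.94  0.61 -0.51]
[ 0.44928673 -0.01398694  0.36202817] [ 0.1 -0.1 -0.1]
```

View pics/w4.png

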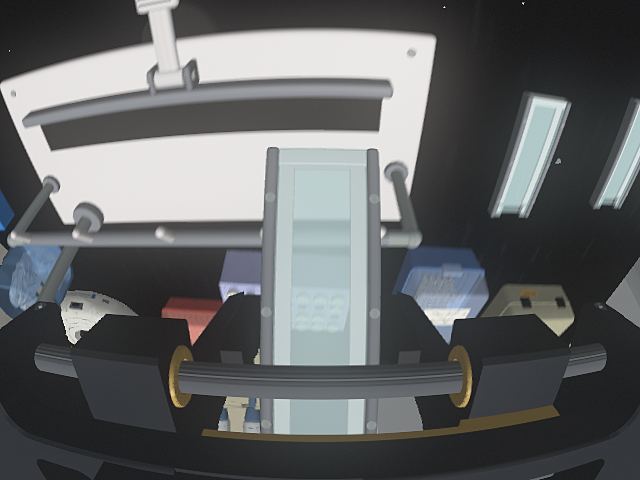

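```bash
cat >> h.py <<'E'
def loc(w):
    a=np.radians(-SY); d=np.array(w)[:2]-S0; return np.round([(np.cos(a)*d[0]-np.sin(a)*d[1]),(np.sin(a)*d[0]+np.cos(a)*d[1])],4)
def proj(X,M=None):
    c=cams.camera_params('wrist'); f=240/np.tan(np.radians(c['vfov'])/2); p=np.linalg.inv((M if M is not None else T())@np.array(c['tool_from_camera']))@np.r_[X,1]
    a=np.arctan2(np.hypot(p[0],p[1]),p[2]); return np.round(np.array([c['cx'],c['cy']])+f*a*p[:2]/np.hypot(p[0],p[1]),0)
E
python3 - <<'E'
from h import *
for n,u,z in [('stopL +175',(391,90),.033),('stopR',(27,120),.033),('railL',(416,240),.107),('railR',(15,240),.107),('floor FL -50,210',(434,37),.016),('FR',(3,84),.016)]: print(n,loc(ray('wrist',u,z)))
M=T(); a=np.radians(55); hx=np.array([np.cos(a),0,np.sin(a)]);nx=np.array([-np.sin(a),0,np.cos(a)])
Rs=Ro.from_euler('z',SY,degrees=True); mid=M[:3,3]+M[:3,2]*D_
for n,v in [('footL top',-.075*hx+.007*nx+[0,.026,0]),('footR top',-.075*hx+.007*nx+[0,-.026,0]),('footbot',-.075*hx-.007*nx+[0,-.026,0])]: print(n,proj(mid+Rs.apply(v),M))
E
```

```text
stopL +175 [-0.0018  0.1702]
stopR [-0.0038 -0.1723]
railL [0.0906 0.1906]
railR [ 0.0891 -0.1946]
floor FL -50,210 [-0.0444  0.2039]
FR [-0.0439 -0.2045]
footL top [379. 145.]
footR top [264. 145.]
footbot [268. 156.]
```

```bash
sed -i 's/S0=np.array(\[.5035,-.1377\])/S0=np.array([.506,-.138])/' h.py
python3 - <<'E'
from h import *
for u in [(75,247),(490,264)]: print('stop top',loc(ray('top',(300+u[0]/3.3,195+u[1]/3.3),.036)))
for u in [(60,124),(540,147)]: print('rail',loc(ray('top',(300+u[0]/3.3,195+u[1]/3.3),.112)))
R=tool(SY,30)
plan([(tcp(st(.048,.12,.13),R),R,3),(tcp(st(.0517,.12,.0924),R),R,3)],20)
E
```

```text
stop top [-0.0092  0.172 ]
stop top [-0.0088 -0.1728]
rail [0.081  0.1884]
rail [ 0.0788 -0.192 ]
[[20.0, 0.006, 0.001, 0.031, -0.1, 0.1, 0.0], [20.0, 0.006, 0.001, 0.031, -0.1, 0.0, 0.0], [20.0, 0.005, 0.001, 0.03, -0.1, 0.1, -0.1], [20.0, 0.005, 0.0, 0.012, 0.0, 0.0, 0.0], [20.0, 0.006, 0.0, 0.011, 0.0, 0.0, 0.0], [20.0, 0.005, 0.0, 0.012, 0.0, 0.0, 0.0]]
```

>>> play_rows(rows=[[20,0.006,0.001,0.031,-0.1,0.1,0],[20,0.006,0.001,0.031,-0.1,0,0],[20,0.005,0.001,0.03,-0.1,0.1,-0.1],[20,0.005,0,0.012,0,0,0],[20,0.006,0,0.011,0,0,0],[20,0.006,0,0.011,0,0,0]])

```text
clock: 12.62
tool_pos: [0.4829, -0.0126, 0.2348]
eef_rot: [0.029, 0.966, -0.007, 0.257]
contact_force: [-0.4, 0.4, -2.7]
opening: 0.584
finger_force: 30.0
```

```bash
sed -i 's/S0=np.array(\[.506,-.138\])/S0=np.array([.505,-.138])/' h.py
python3 - <<'E'
from rec import *
show(); snap('wrist','pics/w5.png'); im=snap('scene'); 
w=cv2.imread('pics/w5.png'); b=cv2.resize(im[240:420,150:370],None,fx=1.8,fy=1.8)[:,:,::-1]
w=w[:, :]; w[-b.shape[0]:,:0]=0
c=np.zeros((480,800,3),np.uint8); c[:330,:400]=cv2.resize(w[0:400],None,fx=.625,fy=.625)[:330,:400] if 0 else 0
c[:300,:400]=cv2.resize(w,(400,300)); c[:324,400:796]=b; cv2.imwrite('pics/c5.png',c[:330])
print(loc(T()[:3,3]+T()[:3,2]*D_),(T()[:3,3]+T()[:3,2]*D_)[2])
E
```

```text
t 12.6 p [ 0.4829 -0.0126  0.2348] x [-0.866  0.053 -0.497] z [ 0.497 -0.028 -0.868] F [-0.4  0.4 -2.7] op 0.584 ff 30.0 q [ 0.39  0.97 -0.83  2.33  2.23  0.88 -0.68]
[0.051  0.1242] 0.09157645559415648
```

View pics/c5.png

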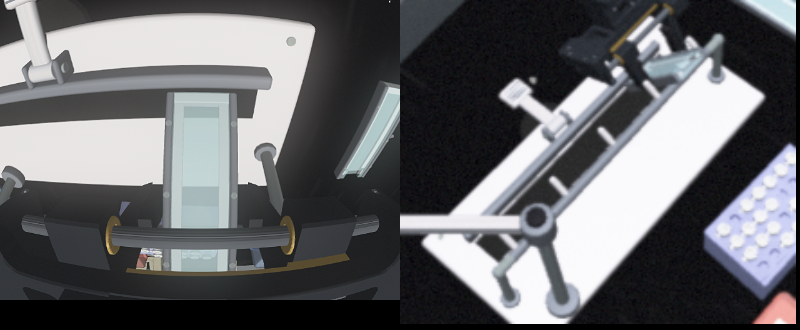

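>>> play_rows(rows=[[20,0.002,-0.003,0.003,0,0,0],[20,0.003,0,0.003,0,0,0],[20,0.002,0,0.003,0,0,0],[20,0,0,0,0,0,0]])

```text
clock: 13.22
tool_pos: [0.4807, -0.0156, 0.226]
eef_rot: [0.028, 0.965, -0.008, 0.26]
contact_force: [-9.2, -2.9, 20.4]
opening: 0.583
finger_force: 30.0
```

>>> play_rows(rows=[[20,0,0,-0.002,0,0,0],[74,0,0,0,0,0,0],[74,0,0,0,0,0,0],[74,0,0,0,0,0,0],[74,0,0,-0.03,0,0,0],[74,0,0,-0.04,0,0,0],[74,0,0,-0.04,0,0,0]])

```text
clock: 14.1
tool_pos: [0.4251, -0.0122, 0.3214]
eef_rot: [0.029, 0.966, -0.006, 0.257]
contact_force: [0.1, 0.4, -0.4]
opening: 0.738
finger_force: 0.0
```

Run:
```python
from rec import *
show(); snap('wrist','pics/w6.png'); im=snap('scene'); 
c=np.zeros((330,800,3),np.uint8);c[:300,:400]=cv2.resize(cv2.imread('pics/w6.png'),(400,300)); c[:324,400:796]=cv2.resize(im[240:420,150:370],None,fx=1.8,fy=1.8)[:,:,::-1]; cv2.imwrite('pics/c6.png',c)
snap('top'); print(*cassettes(),sep='\n')
```

```text
t 14.1 p [ 0.4251 -0.0122  0.3214] x [-0.867  0.053 -0.496] z [ 0.495 -0.027 -0.868] F [ 0.1  0.4 -0.4] op 0.738 ff 0.0 q [ 0.42  0.74 -0.89  2.45  2.09  0.77 -0.69]
(573.1, -27.1, -6.4, 118, 57, 0.87)
(579.7, 336.3, 0.6, 149, 51, 0.83)
(592.2, 192.0, -3.5, 149, 55, 0.83)
(413.2, 328.2, 22.5, 149, 55, 0.77)
```

View pics/c6.png

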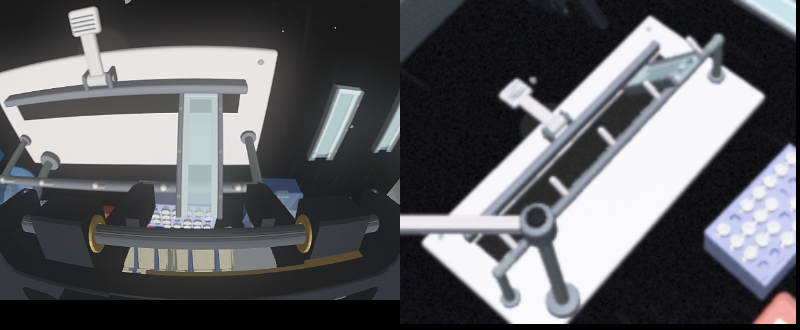

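Run:
```python
from chk import *
R=tool(22.6,-25); m=np.array([.413,.328,.007])
w=[(tcp(m+[0,0,.18],R),R,14),(tcp(m+[0,0,.10],R),R,2)]
track(w); plan(w,85)
```

```text
end [-0.19  1.05 -1.09  1.5   0.59  1.43  0.62]
end [-0.2   1.15 -1.04  1.54  0.68  1.33  0.6 ]
[[85.0, -0.002, 0.026, 0.0, -0.1, 3.9, -1.9], [85.0, -0.003, 0.026, 0.0, -0.1, 3.8, -1.9], [85.0, -0.004, 0.026, 0.0, -0.1, 3.9, -1.9], [85.0, -0.005, 0.026, 0.0, -0.1, 3.9, -1.9], [85.0, -0.006, 0.026, -0.001, -0.1, 3.8, -1.9], [85.0, -0.007, 0.026, -0.001, -0.1, 3.9, -1.9], [85.0, -0.007, 0.025, -0.002, 0.0, 3.8, -1.9], [85.0, -0.008, 0.025, -0.002, -0.1, 3.9, -1.9]]
[[85.0, -0.009, 0.025, -0.003, 0.0, 3.8, -2.0], [85.0, -0.009, 0.025, -0.003, -0.1, 3.9, -1.9], [85.0, -0.01, 0.024, -0.004, 0.0, 3.8, -2.0], [85.0, -0.01, 0.024, -0.004, -0.1, 3.9, -1.9], [85.0, -0.011, 0.024, -0.005, 0.0, 3.8, -2.0], [85.0, -0.012, 0.024, -0.006, -0.1, 3.9, -1.9], [85.0, -0.017, 0.0, 0.036, 0.0, 0.0, 0.0], [85.0, -0.017, 0.0, 0.037, 0.0, 0.0, 0.0]]
```

>>> play_rows(rows=[[85,-0.002,0.026,-0.01,0,3.9,-1.9],[85,-0.003,0.026,0,-0.1,3.8,-1.9],[85,-0.004,0.026,0,-0.1,3.9,-1.9],[85,-0.005,0.026,0,-0.1,3.9,-1.9],[85,-0.006,0.026,-0.001,-0.1,3.8,-1.9],[85,-0.007,0.026,-0.001,-0.1,3.9,-1.9],[85,-0.007,0.025,-0.002,0,3.8,-1.9],[85,-0.008,0.025,-0.002,-0.1,3.9,-1.9]])

```text
clock: 15.3
tool_pos: [0.4509, 0.1973, 0.3363]
eef_rot: [-0.098, 0.995, -0.028, -0.014]
contact_force: [1.0, -0.4, 0.1]
opening: 0.848
finger_force: 0.0
```

>>> play_rows(rows=[[85,-0.009,0.025,-0.003,0,3.8,-2],[85,-0.009,0.025,-0.003,-0.1,3.9,-1.9],[85,-0.01,0.024,-0.004,0,3.8,-2],[85,-0.01,0.024,-0.004,-0.1,3.9,-1.9],[85,-0.011,0.024,-0.005,0,3.8,-2],[85,-0.012,0.024,-0.006,-0.1,3.9,-1.9],[85,-0.017,0,0.036,0,0,0],[85,-0.017,0,0.037,0,0,0]])

```text
clock: 16.3
tool_pos: [0.4722, 0.3557, 0.2601]
eef_rot: [-0.19, 0.957, -0.043, -0.214]
contact_force: [0.1, -0.3, -0.9]
opening: 0.844
finger_force: 0.0
```

Run:
```python
from rec import *
show(); snap('scene'); print(cassettes('scene')); M=T(); snap('wrist','pics/w7.png'); print(cassettes('wrist'))
R=tool(22.6,-25); m=np.array([.413,.328,.007])
plan([(tcp(m+[0,0,.03],R),R,3),(tcp(m,R),R,2)],85)
```

```text
t 16.3 p [0.4722 0.3557 0.2601] x [-0.836 -0.346  0.426] z [-0.394 -0.164 -0.905] F [ 0.1 -0.3 -0.9] op 0.844 ff 0.0 q [-0.24  1.1  -0.93  1.55  0.59  1.27  0.67]
[(581.8, 335.5, 0.5, 153, 63, 0.89), (413.8, 327.1, 22.1, 148, 60, 0.85), (593.3, 191.2, -2.1, 151, 58, 0.82), (537.6, 14.4, 51.1, 113, 45, 0.67)]
[(394.8, 325.2, 22.5, 107, 53, 0.76), (512.5, 318.7, -36.6, 15, 9, 0.71)]
[[85.0, -0.012, -0.001, 0.022, 0.0, -0.1, 0.0], [85.0, -0.012, -0.001, 0.023, 0.0, -0.1, 0.0], [85.0, -0.013, -0.001, 0.022, 0.0, -0.1, -0.1], [85.0, -0.006, 0.0, 0.014, 0.0, 0.0, 0.0], [85.0, -0.006, 0.0, 0.014, 0.0, 0.0, 0.0]]
```

>>> play_rows(rows=[[85,-0.012,0.001,0.022,0,-0.1,0],[85,-0.012,0,0.023,0,-0.1,0],[85,-0.013,0,0.022,0,-0.1,0],[85,-0.006,0,0.014,0,0,0],[85,-0.006,0,0.014,0,0,0],[20,0,0,0,0,0,0],[20,0,0,0,0,0,0],[20,0,0,0,0,0,0]])

```text
clock: 17.5
tool_pos: [0.4755, 0.358, 0.1567]
eef_rot: [-0.191, 0.958, -0.042, -0.211]
contact_force: [0.4, 0.1, 0.7]
opening: 0.585
finger_force: 30.0
```

>>> play_rows(rows=[[20,0,0,0,0,0,0]])

```text
clock: 17.62
tool_pos: [0.4755, 0.358, 0.1567]
eef_rot: [-0.191, 0.958, -0.042, -0.211]
contact_force: [-0.7, 0.5, -0.2]
opening: 0.583
finger_force: 30.0
```

Run:
```python
from chk import *
show();s=status.get_state()
R=Ro.from_quat(s['eef_rot']); Rp=tool(SY,30)
w=[(s['tool_pos']+np.array([0,0,.16]),R,4),(tcp(st(.02,.04,.25),Rp),Rp,14),(tcp(st(.047,.04,.13),Rp),Rp,3),(tcp(st(.0507,.04,.0924),Rp),Rp,3)]
track(w); plan(w,20)
```

```text
t 17.6 p [0.4755 0.358  0.1567] x [-0.839 -0.348  0.419] z [-0.388 -0.16  -0.908] F [-0.7  0.5 -0.2] op 0.583 ff 30.0 q [-0.27  1.24 -0.86  1.55  0.69  1.14  0.65]
end [-0.24  1.02 -0.96  1.51  0.53  1.35  0.69]
end [ 0.65  0.55 -0.82  2.29  1.83  0.42 -0.2 ]
end [ 0.64  0.9  -0.9   2.32  2.18  0.76 -0.45]
end [ 0.63  1.   -0.89  2.32  2.26  0.84 -0.49]
[[20.0, 0.017, 0.0, -0.036, 0.0, 0.0, 0.0], [20.0, 0.017, 0.0, -0.036, 0.0, 0.0, 0.0], [20.0, 0.017, 0.0, -0.037, 0.0, 0.0, 0.0], [20.0, 0.016, 0.0, -0.036, 0.0, 0.0, 0.0], [20.0, 0.015, -0.029, 0.001, 0.1, -3.8, 1.9], [20.0, 0.014, -0.03, 0.0, 0.1, -3.8, 1.9], [20.0, 0.013, -0.03, -0.001, 0.1, -3.9, 1.9], [20.0, 0.012, -0.03, -0.001, 0.1, -3.8, 2.0]]
[[20.0, 0.011, -0.031, -0.002, 0.1, -3.9, 1.9], [20.0, 0.01, -0.031, -0.003, 0.1, -3.8, 2.0], [20.0, 0.009, -0.031, -0.004, 0.1, -3.9, 1.9], [20.0, 0.007, -0.032, -0.004, 0.1, -3.8, 2.0], [20.0, 0.006, -0.032, -0.004, 0.1, -3.9, 1.9], [20.0, 0.005, -0.032, -0.005, 0.1, -3.8, 2.0], [20.0, 0.003, -0.032, -0.005, 0.1, -3.8, 1.9], [20.0, 0.002, -0.033, -0.005, 0.1, -3.9, 2.0]]
[[20.0, 0.0, -0.033, -0.005, 0.0, -3.8, 1.9], [20.0, -0.001, -0.032, -0.005, 0.1, -3.9, 2.0], [20.0, 0.012, 0.0, 0.039, 0.0, 0.0, 0.0], [20.0, 0.012, 0.0, 0.039, 0.0, 0.0, 0.0], [20.0, 0.013, 0.0, 0.04, 0.0, 0.0, 0.0], [20.0, 0.005, 0.0, 0.011, 0.0, 0.0, 0.0], [20.0, 0.005, 0.0, 0.012, 0.0, 0.0, 0.0], [20.0, 0.005, 0.0, 0.011, 0.0, 0.0, 0.0]]
```

>>> play_rows(rows=[[20,0.017,0,-0.036,0,0,0],[20,0.017,0,-0.036,0,0,0],[20,0.017,0,-0.037,0,0,0],[20,0.016,0,-0.036,0,0,0],[20,0.015,-0.029,0.001,0.1,-3.8,1.9],[20,0.014,-0.03,0,0.1,-3.8,1.9],[20,0.013,-0.03,-0.001,0.1,-3.9,1.9],[20,0.012,-0.03,-0.001,0.1,-3.8,2]])

```text
clock: 18.62
tool_pos: [0.468, 0.2279, 0.3377]
eef_rot: [-0.13, 0.988, -0.033, -0.077]
contact_force: [1.0, -1.1, -2.1]
opening: 0.587
finger_force: 30.0
```

>>> play_rows(rows=[[20,0.011,-0.031,-0.002,0.1,-3.9,1.9],[20,0.01,-0.031,-0.003,0.1,-3.8,2],[20,0.009,-0.031,-0.004,0.1,-3.9,1.9],[20,0.007,-0.032,-0.004,0.1,-3.8,2],[20,0.006,-0.032,-0.004,0.1,-3.9,1.9],[20,0.005,-0.032,-0.005,0.1,-3.8,2],[20,0.003,-0.032,-0.005,0.1,-3.8,1.9],[20,0.002,-0.033,-0.005,0.1,-3.9,2]])

```text
clock: 19.62
tool_pos: [0.4494, -0.0301, 0.3818]
eef_rot: [-0.001, 0.981, -0.014, 0.194]
contact_force: [0.4, 0.2, -1.9]
opening: 0.584
finger_force: 30.0
```

>>> play_rows(rows=[[20,0,-0.033,-0.005,0,-3.8,1.9],[20,-0.001,-0.032,-0.005,0.1,-3.9,2],[20,0.012,0,0.039,0,0,0]])

```text
clock: 20.0
tool_pos: [0.4544, -0.0973, 0.3544]
eef_rot: [0.033, 0.965, -0.011, 0.261]
contact_force: [0.2, -0.2, -3.1]
opening: 0.584
finger_force: 30.0
```

```bash
cat > hold.py <<'E'
from rec import *
def foot():
    """where the held slab's foot edge shows against where it should"""
    M=T(); snap('wrist'); a=np.radians(55); hx=np.array([np.cos(a),0,np.sin(a)]);nx=np.array([-np.sin(a),0,np.cos(a)])
    Rs=Ro.from_euler('z',SY,degrees=True); mid=M[:3,3]+M[:3,2]*D_
    print('pred',[proj(mid+Rs.apply(-.075*hx+.007*nx+[0,s*.026,0]),M).tolist() for s in (1,-1)])
    for d in finder.regions_of('wrist','cassette_1'):
        m=d['mask']; ys,xs=np.where(m)
        if 250<np.median(xs)<390 and m.sum()>3000:
            y0=ys.min(); print('seen top row',y0,'cols',xs[ys<y0+8].min(),xs[ys<y0+8].max(),'n',m.sum()); 
    mm=mid; print('mid loc',loc(mm),mm[2].round(4))
E
python3 - <<'E'
from hold import *
show(); foot(); Rp=tool(SY,30)
plan([(tcp(st(.047,.04,.13),Rp),Rp,2),(tcp(st(.0507,.04,.0924),Rp),Rp,3)],20)
E
```

```text
t 20.0 p [ 0.4544 -0.0973  0.3544] x [-0.861  0.059 -0.505] z [ 0.504 -0.04  -0.863] F [ 0.2 -0.2 -3.1] op 0.584 ff 30.0 q [ 0.61  0.64 -0.77  2.31  2.06  0.49 -0.41]
pred [[379.0, 144.0], [264.0, 145.0]]
seen top row 151 cols 263 377 n 29641
mid loc [0.0297 0.0362] 0.2128
[[20.0, 0.011, 0.0, 0.038, 0.1, -0.2, -0.1], [20.0, 0.011, 0.001, 0.038, 0.0, -0.3, -0.1], [20.0, 0.005, 0.0, 0.012, 0.0, 0.0, 0.0], [20.0, 0.005, 0.0, 0.011, 0.0, 0.0, 0.0], [20.0, 0.005, 0.0, 0.012, 0.0, 0.0, 0.0]]
```

>>> play_rows(rows=[[20,0.011,0.001,0.038,0.1,-0.2,-0.1],[20,0.011,0.001,0.038,0,-0.3,-0.1],[20,0.005,0,0.012,0,0,0],[20,0.005,0,0.011,0,0,0],[20,0.005,0,0.012,0,0,0]])

```text
clock: 20.72
tool_pos: [0.479, -0.0943, 0.2388]
eef_rot: [0.029, 0.964, -0.011, 0.264]
contact_force: [0.2, -0.3, -1.4]
opening: 0.581
finger_force: 30.0
```

Run:
```python
from rec import *
show(); M=T(); m=M[:3,3]+M[:3,2]*D_; print(loc(m),m[2])
```

```text
t 20.7 p [ 0.479  -0.0943  0.2388] x [-0.859  0.05  -0.509] z [ 0.508 -0.036 -0.861] F [ 0.2 -0.3 -1.4] op 0.581 ff 30.0 q [ 0.59  0.96 -0.82  2.32  2.31  0.79 -0.56]
[0.0547 0.0414] 0.09759389927860368
```

>>> play_rows(rows=[[20,0.003,0,0.003,0,0,0],[20,0.003,0,0.003,0,0,0],[20,0.002,0,0.002,0,0,0],[20,0.002,0,0.001,0,0,0],[20,0,0,0,0,0,0]])

```text
clock: 21.35
tool_pos: [0.4745, -0.0941, 0.2252]
eef_rot: [0.029, 0.964, -0.01, 0.263]
contact_force: [-0.4, -0.4, -0.8]
opening: 0.587
finger_force: 30.0
```

>>> play_rows(rows=[[20,0.001,0,0.001,0,0,0],[20,0.001,0,0.001,0,0,0],[20,0,0,0,0,0,0]])

```text
clock: 21.72
tool_pos: [0.4739, -0.0941, 0.2226]
eef_rot: [0.029, 0.964, -0.01, 0.263]
contact_force: [0.1, 0.1, 0.5]
opening: 0.588
finger_force: 30.0
```

>>> play_rows(rows=[[70,0,0,0,0,0,0],[70,0,0,0,0,0,0],[70,0,0,0,0,0,0],[70,0,0,-0.03,0,0,0],[70,0,0,-0.04,0,0,0],[70,0,0,-0.05,0,0,0]])

```text
clock: 22.48
tool_pos: [0.4127, -0.0897, 0.3264]
eef_rot: [0.03, 0.965, -0.009, 0.262]
contact_force: [-0.1, 0.7, 0.4]
opening: 0.7
finger_force: 0.0
```

Run:
```python
from rec import *
from chk import track
show(); snap('wrist','pics/w8.png'); im=snap('scene'); print(cassettes('scene'))
c=np.zeros((330,800,3),np.uint8);c[:300,:400]=cv2.resize(cv2.imread('pics/w8.png'),(400,300)); c[:324,400:796]=cv2.resize(im[240:420,150:370],None,fx=1.8,fy=1.8)[:,:,::-1]; cv2.imwrite('pics/c8.png',c)
snap('top'); print(*cassettes(),sep='\n')
R=tool(-2,-25); m=np.array([.5925,.1917,.007])
w=[(tcp(m+[0,0,.18],R),R,14),(tcp(m+[0,0,.10],R),R,2)]
track(w); plan(w,85)
```

```text
t 22.5 p [ 0.4127 -0.0897  0.3264] x [-0.861  0.052 -0.506] z [ 0.505 -0.034 -0.862] F [-0.1  0.7  0.4] op 0.7 ff 0.0 q [ 0.65  0.72 -0.88  2.46  2.2   0.68 -0.58]
[(593.3, 191.3, -2.4, 154, 61, 0.94), (580.6, 335.6, 0.2, 155, 63, 0.89), (536.9, 14.5, 51.7, 114, 47, 0.87), (533.8, -70.5, 53.0, 107, 48, 0.7)]
(570.1, -112.8, -10.0, 115, 54, 0.86)
(571.8, -26.8, -6.9, 115, 57, 0.85)
(592.2, 192.6, -0.5, 148, 53, 0.76)
(579.8, 336.7, 0.3, 151, 56, 0.59)
end [ 0.05  1.11 -0.96  1.16  0.54  1.57  0.74]
end [ 0.05  1.2  -0.93  1.2   0.6   1.46  0.73]
[[85.0, -0.015, 0.021, 0.008, 0.0, 4.0, -0.1], [85.0, -0.015, 0.021, 0.007, 0.0, 4.0, -0.1], [85.0, -0.016, 0.021, 0.006, 0.0, 4.0, -0.1], [85.0, -0.016, 0.021, 0.004, 0.0, 4.0, -0.1], [85.0, -0.016, 0.021, 0.003, 0.0, 4.0, -0.1], [85.0, -0.016, 0.021, 0.002, 0.0, 3.9, -0.1], [85.0, -0.017, 0.021, 0.001, 0.0, 4.0, -0.1], [85.0, -0.017, 0.021, 0.0, 0.0, 3.9, -0.1]]
[[85.0, -0.017, 0.021, -0.001, 0.0, 4.0, -0.2], [85.0, -0.016, 0.021, -0.002, 0.0, 3.9, -0.1], [85.0, -0.016, 0.02, -0.004, -0.1, 4.0, -0.2], [85.0, -0.016, 0.021, -0.005, 0.0, 3.9, -0.1], [85.0, -0.016, 0.02, -0.005, -0.1, 4.0, -0.2], [85.0, -0.016, 0.021, -0.007, 0.0, 3.9, -0.1], [85.0, -0.017, 0.0, 0.036, 0.0, 0.0, 0.0], [85.0, -0.016, 0.0, 0.037, 0.0, 0.0, 0.0]]
```

View pics/c8.png

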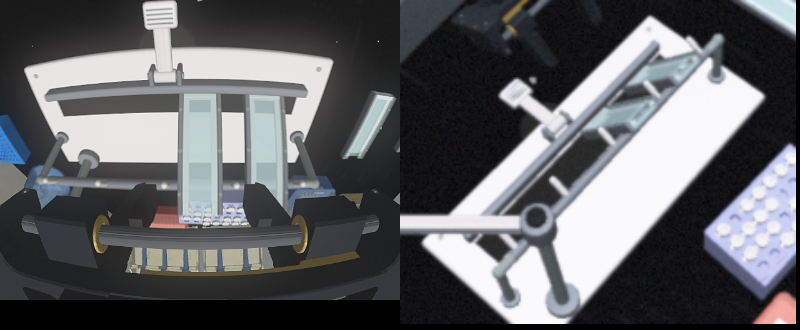

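Run:
```python
from chk import *
s=status.get_state(); R0=Ro.from_quat(s['eef_rot'])
R=tool(-2,-25); m=np.array([.5925,.192,.007])
w=[(s['tool_pos']+np.array([0,0,.06]),R0,2),(tcp(m+[0,0,.22],R),R,14),(tcp(m+[0,0,.10],R),R,3)]
track(w); plan(w,85)
```

```text
end [ 0.64  0.53 -0.8   2.39  2.03  0.44 -0.43]
end [ 0.04  1.05 -0.94  1.12  0.49  1.62  0.76]
end [ 0.04  1.19 -0.9   1.2   0.57  1.44  0.75]
[[85.0, -0.015, 0.0, -0.026, 0.0, 0.0, 0.0], [85.0, -0.015, 0.0, -0.026, 0.0, 0.0, 0.0], [85.0, -0.014, 0.021, 0.009, 0.0, 4.0, -0.1], [85.0, -0.014, 0.021, 0.008, 0.0, 4.0, -0.1], [85.0, -0.015, 0.021, 0.007, 0.0, 4.0, -0.1], [85.0, -0.016, 0.021, 0.006, 0.0, 4.0, -0.1], [85.0, -0.016, 0.021, 0.005, 0.0, 4.0, -0.1], [85.0, -0.016, 0.021, 0.004, 0.0, 3.9, -0.1]]
[[85.0, -0.016, 0.021, 0.002, 0.0, 4.0, -0.1], [85.0, -0.017, 0.021, 0.001, 0.0, 3.9, -0.1], [85.0, -0.017, 0.021, 0.0, 0.0, 4.0, -0.2], [85.0, -0.017, 0.021, -0.001, 0.0, 3.9, -0.1], [85.0, -0.017, 0.021, -0.002, -0.1, 4.0, -0.2], [85.0, -0.016, 0.02, -0.003, 0.0, 3.9, -0.1], [85.0, -0.016, 0.02, -0.005, -0.1, 4.0, -0.2], [85.0, -0.017, 0.021, -0.005, 0.0, 3.9, -0.1]]
[[85.0, -0.017, 0.0, 0.036, 0.0, 0.0, 0.0], [85.0, -0.017, 0.0, 0.036, 0.0, 0.0, 0.0], [85.0, -0.016, 0.0, 0.037, 0.0, 0.0, 0.0]]
```

>>> play_rows(rows=[[85,-0.015,0,-0.026,0,0,0],[85,-0.015,0,-0.026,0,0,0],[85,-0.014,0.021,0.009,0,4,-0.1],[85,-0.014,0.021,0.008,0,4,-0.1],[85,-0.015,0.021,0.007,0,4,-0.1],[85,-0.016,0.021,0.006,0,4,-0.1],[85,-0.016,0.021,0.005,0,4,-0.1],[85,-0.016,0.021,0.004,0,3.9,-0.1]])

```text
clock: 23.72
tool_pos: [0.5109, 0.0182, 0.3797]
eef_rot: [0.027, 0.997, -0.009, 0.071]
contact_force: [-0.3, 0.2, -0.4]
opening: 0.853
finger_force: 0.0
```

>>> play_rows(rows=[[85,-0.016,0.021,0.002,0,4,-0.1],[85,-0.017,0.021,0.001,0,3.9,-0.1],[85,-0.017,0.021,0,0,4,-0.2],[85,-0.017,0.021,-0.001,0,3.9,-0.1],[85,-0.017,0.021,-0.002,-0.1,4,-0.2],[85,-0.016,0.02,-0.003,0,3.9,-0.1],[85,-0.016,0.02,-0.005,-0.1,4,-0.2],[85,-0.017,0.021,-0.005,0,3.9,-0.1]])

```text
clock: 24.72
tool_pos: [0.6537, 0.1774, 0.3767]
eef_rot: [0.02, 0.979, -0.001, -0.203]
contact_force: [0.8, 0.2, 0.8]
opening: 0.852
finger_force: 0.0
```

>>> play_rows(rows=[[85,-0.017,0,0.036,0,0,0],[85,-0.017,0,0.036,0,0,0],[85,-0.016,0,0.037,0,0,0]])

```text
clock: 25.1
tool_pos: [0.6558, 0.1758, 0.2554]
eef_rot: [0.019, 0.979, -0.001, -0.202]
contact_force: [-0.3, -0.4, 0.7]
opening: 0.852
finger_force: 0.0
```

Run:
```python
from rec import *
show(); snap('scene'); print(cassettes('scene')); snap('wrist'); print(cassettes('wrist'))
R=tool(-2,-25); m=np.array([.5925,.192,.007])
plan([(tcp(m+[0,0,.03],R),R,3),(tcp(m,R),R,2)],85)
```

```text
t 25.1 p [0.6558 0.1758 0.2554] x [-0.917  0.038  0.396] z [-0.396  0.006 -0.918] F [-0.3 -0.4  0.7] op 0.852 ff 0.0 q [ 0.01  1.12 -0.73  1.25  0.46  1.34  0.83]
[(533.5, -70.9, 50.7, 105, 46, 0.81), (592.3, 190.8, -1.7, 154, 58, 0.69), (635.5, 335.5, -89.3, 59, 43, 0.6), (539.1, 14.2, 52.7, 114, 45, 0.56)]Traceback (most recent call last):
  File "<stdin>", line 2, in <module>
  File "h.py", line 31, in cassettes
    Wd=np.array([ray(cam,p,.012)[:2] for p in c])*1000
                 ~~~^^^^^^^^^^^^
  File "h.py", line 19, in ray
    W=(M if M is not None else T())@np.array(c['tool_from_camera']); o=W[:3,3]; v=W[:3,:3]@v
                               ~^^
  File "h.py", line 9, in T
    s=s or status.get_state(); M=np.eye(4); M[:3,:3]=Ro.from_quat(s['eef_rot']).as_matrix(); M[:3,3]=s['tool_pos']; return M
           ~~~~~~~~~~~~~~~~^^
ValueError: time passes only in moves, steps and waits
```

```bash
sed -i "s/Wd=np.array(\[ray(cam,p,.012)\[:2\] for p in c\])/Wd=np.array([ray(cam,p,.012,MM)[:2] for p in c])/; s/^    out=\[\]/    out=[]; MM=T()/" h.py
python3 - <<'E'
from h import *
show(); 
R=tool(-2,-25); m=np.array([.5925,.192,.007])
plan([(tcp(m+[0,0,.03],R),R,4),(tcp(m,R),R,2)],85)
snap('wrist'); print(cassettes('wrist'))
E
```

```text
t 25.3 p [0.6557 0.176  0.2581] x [-0.917  0.038  0.396] z [-0.396  0.007 -0.918] F [-0.3  0.2  1. ] op 0.85 ff 0.0 q [ 0.01  1.12 -0.73  1.25  0.46  1.34  0.83]
[[85.0, -0.008, 0.004, 0.016, -0.1, 0.4, -0.1], [85.0, -0.009, 0.003, 0.016, -0.1, 0.4, -0.1], [85.0, -0.009, 0.004, 0.016, -0.1, 0.4, -0.1], [85.0, -0.008, 0.003, 0.016, -0.1, 0.5, -0.1], [85.0, -0.007, 0.0, 0.014, 0.0, 0.0, 0.0], [85.0, -0.006, 0.0, 0.013, 0.0, 0.0, 0.0]]
[(579.0, 194.6, -2.0, 115, 54, 0.93), (547.0, -76.4, -57.3, 162, 60, 0.58), (560.0, 337.9, 0.3, 103, 59, 0.56), (524.9, -105.0, -83.5, 51, 35, 0.55), (502.4, -50.2, 86.4, 253, 232, 0.39)]
```

>>> play_rows(rows=[[85,-0.008,0.008,0.016,-0.1,0.4,-0.1],[85,-0.009,0.008,0.016,-0.1,0.4,-0.1],[85,-0.009,0,0.016,-0.1,0.4,-0.1],[85,-0.008,0,0.016,-0.1,0.5,-0.1],[85,0,0,0,0,0,0]])

```text
clock: 26.02
tool_pos: [0.6611, 0.1905, 0.1847]
eef_rot: [0.017, 0.976, 0.003, -0.217]
contact_force: [-0.6, -0.7, -0.4]
opening: 0.851
finger_force: 0.0
```

Run:
```python
from h import *
show(); 
R=tool(-2,-25); m=np.array([.5925,.193,.007])
plan([(tcp(m,R),R,3)],85)
```

```text
t 26.0 p [0.6611 0.1905 0.1847] x [-0.906  0.032  0.423] z [-0.423  0.014 -0.906] F [-0.6 -0.7 -0.4] op 0.851 ff 0.0 q [-0.02  1.23 -0.71  1.21  0.48  1.29  0.84]
[[85.0, -0.004, 0.0, 0.009, 0.0, 0.0, 0.0], [85.0, -0.004, 0.0, 0.009, 0.0, 0.0, 0.0], [85.0, -0.005, 0.0, 0.008, -0.1, 0.0, 0.0]]
```

>>> play_rows(rows=[[85,-0.004,0,0.009,0,0,0],[85,-0.004,0,0.009,0,0,0],[85,-0.005,0,0.008,0,0,0],[20,0,0,0,0,0,0],[20,0,0,0,0,0,0],[20,0,0,0,0,0,0],[20,0,0,0,0,0,0]])

```text
clock: 26.9
tool_pos: [0.6627, 0.1914, 0.1585]
eef_rot: [0.017, 0.977, 0.004, -0.215]
contact_force: [0.8, 0.1, -0.1]
opening: 0.585
finger_force: 30.0
```

Run:
```python
from chk import *
show();s=status.get_state()
R=Ro.from_quat(s['eef_rot']); Rp=tool(SY,30)
w=[(s['tool_pos']+np.array([0,0,.17]),R,4),(tcp(st(.02,-.04,.26),Rp),Rp,18),(tcp(st(.03,-.04,.21),Rp),Rp,2)]
track(w); plan(w,20)
```

```text
t 26.9 p [0.6627 0.1914 0.1585] x [-0.907  0.031  0.42 ] z [-0.419  0.016 -0.908] F [ 0.8  0.1 -0.1] op 0.585 ff 30.0 q [-0.03  1.26 -0.7   1.2   0.5   1.27  0.84]
end [-0.01  1.06 -0.76  1.16  0.4   1.49  0.84]
end [ 0.75  0.51 -0.64  2.22  1.75  0.2   0.06]
end [ 0.83  0.67 -0.82  2.25  1.99  0.41 -0.15]
[[20.0, 0.018, 0.0, -0.039, 0.0, 0.0, 0.0], [20.0, 0.018, 0.0, -0.038, 0.0, 0.0, 0.0], [20.0, 0.018, 0.0, -0.039, 0.0, 0.0, 0.0], [20.0, 0.017, 0.0, -0.038, 0.0, 0.0, 0.0], [20.0, 0.012, -0.021, 0.001, 0.0, -3.0, 0.1], [20.0, 0.012, -0.021, 0.0, 0.0, -3.0, 0.1], [20.0, 0.012, -0.021, 0.0, 0.0, -3.1, 0.1], [20.0, 0.012, -0.021, -0.001, 0.0, -3.0, 0.1]]
[[20.0, 0.012, -0.021, -0.001, 0.0, -3.1, 0.1], [20.0, 0.012, -0.021, -0.002, 0.0, -3.0, 0.1], [20.0, 0.012, -0.021, -0.003, 0.0, -3.1, 0.1], [20.0, 0.012, -0.021, -0.003, 0.0, -3.0, 0.1], [20.0, 0.011, -0.021, -0.004, 0.0, -3.1, 0.1], [20.0, 0.011, -0.021, -0.005, 0.0, -3.0, 0.1], [20.0, 0.011, -0.021, -0.005, 0.0, -3.1, 0.1], [20.0, 0.011, -0.021, -0.006, 0.0, -3.0, 0.1]]
[[20.0, 0.01, -0.021, -0.006, 0.0, -3.1, 0.1], [20.0, 0.01, -0.02, -0.007, 0.0, -3.0, 0.1], [20.0, 0.009, -0.021, -0.007, 0.0, -3.1, 0.1], [20.0, 0.009, -0.021, -0.008, 0.0, -3.0, 0.1], [20.0, 0.009, -0.02, -0.009, 0.1, -3.1, 0.1], [20.0, 0.008, -0.021, -0.008, 0.0, -3.0, 0.0], [20.0, 0.008, 0.0, 0.024, 0.0, 0.0, 0.0], [20.0, 0.009, 0.0, 0.024, 0.0, 0.0, 0.0]]
```

>>> play_rows(rows=[[20,0.018,0,-0.039,0,0,0],[20,0.018,0,-0.038,0,0,0],[20,0.018,0,-0.039,0,0,0],[20,0.017,0,-0.038,0,0,0],[20,0.012,-0.021,0.001,0,-3,0.1],[20,0.012,-0.021,0,0,-3,0.1],[20,0.012,-0.021,0,0,-3.1,0.1],[20,0.012,-0.021,-0.001,0,-3,0.1]])

```text
clock: 27.9
tool_pos: [0.6141, 0.108, 0.3444]
eef_rot: [0.02, 0.994, 0.001, -0.11]
contact_force: [0.4, -0.6, -0.8]
opening: 0.583
finger_force: 30.0
```

>>> play_rows(rows=[[20,0.012,-0.021,-0.001,0,-3.1,0.1],[20,0.012,-0.021,-0.002,0,-3,0.1],[20,0.012,-0.021,-0.003,0,-3.1,0.1],[20,0.012,-0.021,-0.003,0,-3,0.1],[20,0.011,-0.021,-0.004,0,-3.1,0.1],[20,0.011,-0.021,-0.005,0,-3,0.1],[20,0.011,-0.021,-0.005,0,-3.1,0.1],[20,0.011,-0.021,-0.006,0,-3,0.1]])

```text
clock: 28.9
tool_pos: [0.5143, -0.0553, 0.3773]
eef_rot: [0.027, 0.994, -0.004, 0.102]
contact_force: [0.3, 0.4, -3.1]
opening: 0.584
finger_force: 30.0
```

>>> play_rows(rows=[[20,0.01,-0.021,-0.006,0,-3.1,0.1],[20,0.01,-0.02,-0.007,0,-3,0.1],[20,0.009,-0.021,-0.007,0,-3.1,0.1],[20,0.009,-0.021,-0.008,0,-3,0.1],[20,0.009,-0.02,-0.009,0.1,-3.1,0.1],[20,0.008,-0.021,-0.008,0,-3,0],[20,0.008,0,0.024,0,0,0],[20,0.009,0,0.024,0,0,0]])

```text
clock: 29.9
tool_pos: [0.4511, -0.1691, 0.3478]
eef_rot: [0.03, 0.969, -0.008, 0.245]
contact_force: [-0.3, -1.4, -3.0]
opening: 0.582
finger_force: 30.0
```

Run:
```python
from hold import *
show(); foot(); Rp=tool(SY,30)
plan([(tcp(st(.047,-.04,.13),Rp),Rp,4),(tcp(st(.051,-.04,.0954),Rp),Rp,4)],20)
```

```text
t 29.9 p [ 0.4511 -0.1691  0.3478] x [-0.878  0.055 -0.476] z [ 0.475 -0.03  -0.88 ] F [-0.3 -1.4 -3. ] op 0.582 ff 30.0 q [ 0.76  0.66 -0.73  2.25  1.99  0.36 -0.17]
pred [[378.0, 146.0], [265.0, 146.0]]
seen top row 151 cols 264 377 n 29301
mid loc [ 0.0262 -0.0345] 0.2035
[[20.0, 0.005, -0.001, 0.018, 0.0, -0.5, 0.0], [20.0, 0.005, -0.002, 0.018, 0.1, -0.5, 0.0], [20.0, 0.005, -0.001, 0.019, 0.0, -0.5, 0.0], [20.0, 0.005, -0.002, 0.018, 0.1, -0.5, 0.0], [20.0, 0.003, 0.0, 0.008, 0.0, 0.0, 0.0], [20.0, 0.004, 0.0, 0.008, 0.0, 0.0, 0.0], [20.0, 0.003, 0.0, 0.008, 0.0, 0.0, 0.0], [20.0, 0.004, 0.0, 0.008, 0.0, 0.0, 0.0]]
```

>>> play_rows(rows=[[20,0.005,-0.003,0.018,0,-0.5,0],[20,0.005,-0.003,0.018,0.1,-0.5,0],[20,0.005,-0.001,0.019,0,-0.5,0],[20,0.005,0,0.018,0.1,-0.5,0],[20,0,0,0,0,0,0]])

```text
clock: 30.62
tool_pos: [0.4685, -0.177, 0.2739]
eef_rot: [0.03, 0.965, -0.01, 0.26]
contact_force: [-0.3, -0.2, -3.3]
opening: 0.583
finger_force: 30.0
```

Run:
```python
from h import *
show(); Rp=tool(SY,30);  M=T(); m=M[:3,3]+M[:3,2]*D_; print(loc(m),m[2])
plan([(tcp(st(.051,-.04,.0954),Rp),Rp,4),(tcp(st(.0495,-.04,.084),Rp),Rp,4)],20)
```

```text
t 30.6 p [ 0.4685 -0.177   0.2739] x [-0.863  0.054 -0.502] z [ 0.501 -0.034 -0.865] F [-0.3 -0.2 -3.3] op 0.583 ff 30.0 q [ 0.81  0.89 -0.84  2.26  2.22  0.6  -0.3 ]
[ 0.0485 -0.0416] 0.13209945365500364
[[20.0, 0.004, 0.0, 0.008, 0.0, 0.0, 0.0], [20.0, 0.004, 0.0, 0.008, 0.0, 0.0, 0.0], [20.0, 0.004, 0.001, 0.009, -0.1, 0.1, 0.0], [20.0, 0.004, 0.0, 0.008, 0.0, 0.0, 0.1], [20.0, 0.002, 0.0, 0.002, 0.0, 0.0, 0.0], [20.0, 0.002, 0.0, 0.002, 0.0, 0.0, 0.0], [20.0, 0.001, 0.0, 0.003, 0.0, 0.0, 0.0], [20.0, 0.002, 0.0, 0.002, 0.0, 0.0, 0.0]]
```

>>> play_rows(rows=[[20,0.004,0,0.008,0,0,0],[20,0.004,0,0.008,0,0,0],[20,0.004,0,0.009,0,0,0],[20,0.004,0,0.008,0,0,0],[20,0.002,0,0.002,0,0,0],[20,0.002,0,0.002,0,0,0],[20,0.002,0,0.002,0,0,0],[20,0,0,0,0,0,0]])

```text
clock: 31.62
tool_pos: [0.4693, -0.1771, 0.2295]
eef_rot: [0.03, 0.965, -0.01, 0.261]
contact_force: [-0.2, -0.5, -1.7]
opening: 0.585
finger_force: 30.0
```

Run:
```python
from h import *
show();M=T(); m=M[:3,3]+M[:3,2]*D_; print(loc(m),m[2])
```

```text
t 31.6 p [ 0.4693 -0.1771  0.2295] x [-0.862  0.054 -0.504] z [ 0.503 -0.035 -0.863] F [-0.2 -0.5 -1.7] op 0.585 ff 30.0 q [ 0.81  1.   -0.86  2.27  2.32  0.71 -0.35]
[ 0.0496 -0.0417] 0.08787829189746477
```

>>> play_rows(rows=[[20,0.001,0,0.002,0,0,0],[20,0.001,0,0.001,0,0,0],[20,0.001,0,0.001,0,0,0],[20,0,0,0,0,0,0]])

```text
clock: 32.12
tool_pos: [0.4689, -0.1769, 0.225]
eef_rot: [0.03, 0.965, -0.01, 0.262]
contact_force: [-2.1, -0.8, 4.6]
opening: 0.584
finger_force: 30.0
```

Contact on floor and rail; release.

>>> play_rows(rows=[[70,0,0,0,0,0,0],[70,0,0,0,0,0,0],[70,0,0,0,0,0,0],[70,0,0,-0.03,0,0,0],[70,0,0,-0.04,0,0,0],[70,0,0,-0.05,0,0,0]])

```text
clock: 32.88
tool_pos: [0.408, -0.1728, 0.3286]
eef_rot: [0.031, 0.965, -0.009, 0.261]
contact_force: [0.6, -0.8, 0.4]
opening: 0.703
finger_force: 0.0
```

Run:
```python
from rec import *
from chk import track
show(); snap('scene'); print(cassettes('scene')); snap('top'); print(*cassettes(),sep='\n')
s=status.get_state(); R0=Ro.from_quat(s['eef_rot'])
R=tool(.3,-25); m=np.array([.580,.3365,.007])
w=[(s['tool_pos']+np.array([0,0,.06]),R0,2),(tcp(m+[0,0,.2],R),R,18),(tcp(m+[0,0,.08],R),R,4)]
track(w); plan(w,85)
```

```text
t 32.9 p [ 0.408  -0.1728  0.3286] x [-0.862  0.054 -0.504] z [ 0.503 -0.034 -0.864] F [ 0.6 -0.8  0.4] op 0.703 ff 0.0 q [ 0.89  0.73 -0.9   2.38  2.19  0.54 -0.33]
[(580.7, 336.2, 1.5, 154, 64, 0.92), (527.8, -158.4, 84.7, 93, 50, 0.78), (537.4, 13.5, 52.0, 115, 46, 0.63), (534.5, -71.0, 55.1, 103, 45, 0.63), (529.3, -175.4, 74.1, 566, 313, 0.26)]
(568.0, -110.8, -10.3, 121, 57, 0.97)
(579.5, 335.3, 0.6, 149, 53, 0.82)
(564.6, -198.6, -16.1, 123, 59, 0.67)
(573.3, -26.6, -7.1, 118, 56, 0.63)
end [ 0.85  0.54 -0.77  2.32  2.02  0.3  -0.19]
end [-0.2   1.12 -0.91  0.96  0.47  1.63  0.68]
end [-0.2   1.25 -0.87  1.03  0.54  1.46  0.68]
[[85.0, -0.015, 0.0, -0.026, 0.0, 0.0, 0.0], [85.0, -0.015, 0.0, -0.026, 0.0, 0.0, 0.0], [85.0, -0.009, 0.029, 0.007, 0.0, 3.1, -0.2], [85.0, -0.01, 0.029, 0.007, 0.0, 3.1, -0.2], [85.0, -0.01, 0.029, 0.006, 0.0, 3.1, -0.2], [85.0, -0.01, 0.029, 0.006, 0.0, 3.1, -0.2], [85.0, -0.011, 0.029, 0.005, 0.0, 3.1, -0.2], [85.0, -0.011, 0.029, 0.005, 0.0, 3.1, -0.2]]
[[85.0, -0.012, 0.029, 0.004, 0.0, 3.1, -0.2], [85.0, -0.012, 0.029, 0.003, 0.0, 3.1, -0.3], [85.0, -0.012, 0.029, 0.003, 0.0, 3.1, -0.2], [85.0, -0.012, 0.029, 0.002, 0.0, 3.0, -0.3], [85.0, -0.013, 0.029, 0.001, 0.0, 3.1, -0.3], [85.0, -0.013, 0.029, 0.001, -0.1, 3.0, -0.2], [85.0, -0.013, 0.028, 0.0, 0.0, 3.1, -0.3], [85.0, -0.013, 0.028, -0.001, -0.1, 3.0, -0.2]]
[[85.0, -0.013, 0.028, -0.001, 0.0, 3.1, -0.3], [85.0, -0.013, 0.029, -0.002, -0.1, 3.0, -0.2], [85.0, -0.013, 0.028, -0.003, 0.0, 3.1, -0.3], [85.0, -0.013, 0.029, -0.003, -0.1, 3.0, -0.2], [85.0, -0.013, 0.0, 0.027, 0.0, 0.0, 0.0], [85.0, -0.013, 0.0, 0.027, 0.0, 0.0, 0.0], [85.0, -0.012, 0.0, 0.027, 0.0, 0.0, 0.0], [85.0, -0.013, 0.0, 0.027, 0.0, 0.0, 0.0]]
```

>>> play_rows(rows=[[85,-0.015,0,-0.026,0,0,0],[85,-0.015,0,-0.026,0,0,0],[85,-0.009,0.029,0.007,0,3.1,-0.2],[85,-0.01,0.029,0.007,0,3.1,-0.2],[85,-0.01,0.029,0.006,0,3.1,-0.2],[85,-0.01,0.029,0.006,0,3.1,-0.2],[85,-0.011,0.029,0.005,0,3.1,-0.2],[85,-0.011,0.029,0.005,0,3.1,-0.2]])

```text
clock: 34.08
tool_pos: [0.4858, -0.0101, 0.3762]
eef_rot: [0.022, 0.994, -0.008, 0.106]
contact_force: [0.2, -0.6, 0.3]
opening: 0.849
finger_force: 0.0
```

>>> play_rows(rows=[[85,-0.012,0.029,0.004,0,3.1,-0.2],[85,-0.012,0.029,0.003,0,3.1,-0.3],[85,-0.012,0.029,0.003,0,3.1,-0.2],[85,-0.012,0.029,0.002,0,3,-0.3],[85,-0.013,0.029,0.001,0,3.1,-0.3],[85,-0.013,0.029,0.001,-0.1,3,-0.2],[85,-0.013,0.028,0,0,3.1,-0.3],[85,-0.013,0.028,-0.001,-0.1,3,-0.2]])

```text
clock: 35.08
tool_pos: [0.5939, 0.2164, 0.3619]
eef_rot: [0.006, 0.994, -0.004, -0.108]
contact_force: [0.0, -0.0, -0.5]
opening: 0.848
finger_force: 0.0
```

>>> play_rows(rows=[[85,-0.013,0.028,-0.001,0,3.1,-0.3],[85,-0.013,0.029,-0.002,-0.1,3,-0.2],[85,-0.013,0.028,-0.003,0,3.1,-0.3],[85,-0.013,0.029,-0.003,-0.1,3,-0.2],[85,-0.013,0,0.027,0,0,0],[85,-0.013,0,0.027,0,0,0],[85,-0.012,0,0.027,0,0,0],[85,0,0,0,0,0,0]])

```text
clock: 36.08
tool_pos: [0.6467, 0.3286, 0.2628]
eef_rot: [-0.002, 0.977, -0.003, -0.213]
contact_force: [0.8, -0.1, 0.2]
opening: 0.852
finger_force: 0.0
```

Run:
```python
from rec import *
show(); snap('wrist'); print(cassettes('wrist')); snap('scene'); print(cassettes('scene'))
R=tool(.4,-25); m=np.array([.580,.3365,.007])
plan([(tcp(m+[0,0,.03],R),R,4),(tcp(m,R),R,3)],85)
```

```text
t 36.1 p [0.6467 0.3286 0.2628] x [-0.909 -0.002  0.417] z [-0.417 -0.006 -0.909] F [ 0.8 -0.1  0.2] op 0.852 ff 0.0 q [-0.22  1.18 -0.75  1.06  0.42  1.44  0.74]
[]
[(581.5, 336.2, 2.4, 149, 60, 0.79), (527.6, -159.3, 87.6, 89, 49, 0.67), (538.5, 13.7, 54.7, 114, 48, 0.65), (533.9, -70.5, 50.7, 107, 47, 0.58)]
[[85.0, -0.009, 0.002, 0.019, 0.0, 0.2, 0.0], [85.0, -0.009, 0.002, 0.019, 0.0, 0.2, -0.1], [85.0, -0.009, 0.002, 0.019, 0.1, 0.2, 0.0], [85.0, -0.009, 0.001, 0.018, 0.0, 0.2, -0.1], [85.0, -0.004, 0.0, 0.009, 0.0, 0.0, 0.0], [85.0, -0.004, 0.0, 0.009, 0.0, 0.0, 0.0], [85.0, -0.005, 0.0, 0.009, 0.0, 0.0, 0.0]]
```

>>> play_rows(rows=[[85,-0.009,0.005,0.019,0,0.2,0],[85,-0.009,0.003,0.019,0,0.2,0],[85,-0.009,0,0.019,0.1,0.2,-0.1],[85,-0.009,0,0.018,0,0.2,-0.1],[85,0,0,0,0,0,0]])

```text
clock: 36.9
tool_pos: [0.6486, 0.3364, 0.182]
eef_rot: [-0.004, 0.976, -0.002, -0.218]
contact_force: [0.1, 0.4, 1.0]
opening: 0.85
finger_force: 0.0
```

Run:
```python
from h import *
show(); R=tool(.4,-25); m=np.array([.580,.3365,.007])
plan([(tcp(m,R),R,3)],85)
snap('wrist'); print(cassettes('wrist'))
```

```text
t 36.9 p [0.6486 0.3364 0.182 ] x [-0.905 -0.006  0.426] z [-0.426 -0.006 -0.905] F [0.1 0.4 1. ] op 0.85 ff 0.0 q [-0.24  1.28 -0.73  1.04  0.45  1.37  0.76]
[[85.0, -0.004, 0.0, 0.008, -0.1, -0.1, 0.0], [85.0, -0.004, 0.0, 0.008, 0.0, -0.1, 0.0], [85.0, -0.004, 0.001, 0.008, -0.1, 0.0, 0.0]]
[(557.1, 339.2, 0.7, 98, 53, 0.92)]
```

>>> play_rows(rows=[[85,-0.004,0.001,0.008,0,0,0],[85,-0.004,0.001,0.008,0,0,0],[85,-0.004,0,0.008,0,0,0],[20,0,0,0,0,0,0],[20,0,0,0,0,0,0],[20,0,0,0,0,0,0],[20,0,0,0,0,0,0]])

```text
clock: 37.88
tool_pos: [0.65, 0.3392, 0.1584]
eef_rot: [-0.004, 0.976, -0.001, -0.217]
contact_force: [0.3, 0.6, -0.9]
opening: 0.588
finger_force: 30.0
```

Run:
```python
from chk import *
show();s=status.get_state()
R=Ro.from_quat(s['eef_rot']); Rp=tool(SY,30)
w=[(s['tool_pos']+np.array([0,0,.17]),R,4),(tcp(st(.02,-.12,.23),Rp),Rp,20),(tcp(st(.03,-.12,.2),Rp),Rp,2)]
track(w); plan(w,20)
snap('top'); snap('scene')
for c in ('top','scene'):
  for n in ('lamp_head','lamp_arm_grip'): print(c,n,[(toworld(c,d['at']).round(3),round(d['score'],2)) for d in finder.spot_in(c,n)])
```

```text
t 37.9 p [0.65   0.3392 0.1584] x [-0.906 -0.007  0.423] z [-0.423 -0.003 -0.906] F [ 0.3  0.6 -0.9] op 0.588 ff 30.0 q [-0.24  1.31 -0.72  1.03  0.46  1.34  0.76]
end [-0.24  1.12 -0.77  0.98  0.38  1.56  0.74]
end [ 0.93  0.61 -0.66  2.16  1.77  0.17  0.23]
end [ 0.97  0.72 -0.78  2.16  1.91  0.3   0.12]
[[20.0, 0.018, 0.0, -0.039, 0.0, 0.0, 0.0], [20.0, 0.018, 0.0, -0.038, 0.0, 0.0, 0.0], [20.0, 0.018, 0.0, -0.039, 0.0, 0.0, 0.0], [20.0, 0.018, 0.0, -0.038, 0.0, 0.0, 0.0], [20.0, 0.011, -0.03, 0.003, 0.0, -2.7, 0.2], [20.0, 0.011, -0.03, 0.002, 0.0, -2.8, 0.2], [20.0, 0.011, -0.03, 0.002, 0.0, -2.7, 0.2], [20.0, 0.011, -0.03, 0.001, 0.0, -2.8, 0.2]]
[[20.0, 0.011, -0.03, 0.001, 0.0, -2.7, 0.2], [20.0, 0.011, -0.03, 0.0, 0.0, -2.8, 0.2], [20.0, 0.01, -0.03, -0.001, 0.0, -2.7, 0.2], [20.0, 0.01, -0.03, -0.001, 0.0, -2.8, 0.2], [20.0, 0.01, -0.03, -0.001, 0.0, -2.7, 0.2], [20.0, 0.01, -0.03, -0.002, 0.0, -2.8, 0.2], [20.0, 0.01, -0.03, -0.002, 0.0, -2.7, 0.2], [20.0, 0.01, -0.03, -0.003, 0.0, -2.8, 0.2]]
[[20.0, 0.009, -0.03, -0.003, 0.0, -2.7, 0.2], [20.0, 0.009, -0.03, -0.004, 0.0, -2.8, 0.2], [20.0, 0.009, -0.03, -0.004, 0.0, -2.7, 0.2], [20.0, 0.008, -0.03, -0.005, 0.1, -2.8, 0.2], [20.0, 0.008, -0.029, -0.005, 0.0, -2.7, 0.2], [20.0, 0.008, -0.03, -0.005, 0.1, -2.8, 0.2], [20.0, 0.007, -0.03, -0.006, 0.0, -2.7, 0.3], [20.0, 0.007, -0.029, -0.006, 0.1, -2.8, 0.2]]
[[20.0, 0.003, 0.0, 0.015, 0.0, 0.0, 0.0], [20.0, 0.003, 0.0, 0.016, 0.0, 0.0, 0.0]]
top lamp_head [(array([ 0.503, -0.378,  0.259]), 0.85)]
top lamp_arm_grip [(array([ 0.504, -0.377,  0.259]), 0.77)]
scene lamp_head [(array([ 0.511, -0.383,  0.259]), 0.85), (array([ 0.441, -0.131,  0.039]), 0.66)]
scene lamp_arm_grip [(array([ 0.518, -0.382,  0.259]), 0.78)]
```

Run:
```python
from chk import *
s=status.get_state(); R=tool(.4,-15); m=np.array([.555,.338,.007]); R0=Ro.from_quat(s['eef_rot']); up=lambda a:np.array([0,0,a])
w=[(s['tool_pos']+up(.035),R0,2),(tcp(m+up(.035),R),R,2),(tcp(m,R),R,2)]
track(w); plan(w,75)
D=pickle.load(open('D.pkl','rb')); v,_=solve(D); Rp=tool(SY,40)
for g in [(-.025,-.116,.2),(-.016,-.116,.1),(.0344,-.116,.095),(.0344,-.116,.062)]:
    e,q=ik(v,tcp(st(*g),Rp),Rp,[np.array([1.1,1.1,-.9,2.3,2.3,.7,0])]); print(g,tcp(st(*g),Rp).round(3),round(e,3),q.round(2))
```

```text
end [-0.24  1.27 -0.73  1.03  0.45  1.38  0.75]
end [-0.24  1.16 -0.7   1.33  0.55  1.08  0.6 ]
end [-0.25  1.2  -0.68  1.33  0.57  1.03  0.59]
[[75.0, 0.007, 0.0, -0.016, 0.0, 0.0, 0.0], [75.0, 0.008, 0.0, -0.016, 0.0, 0.0, 0.0], [75.0, 0.025, 0.0, 0.008, 0.0, -5.0, 0.0], [75.0, 0.026, -0.001, 0.006, 0.0, -5.0, 0.0], [75.0, -0.005, 0.0, 0.017, 0.0, 0.0, 0.0], [75.0, -0.004, 0.0, 0.017, 0.0, 0.0, 0.0]]
(-0.025, -0.116, 0.2) [ 0.367 -0.245  0.326] 0.0 [ 1.27  0.9  -1.18  2.42  2.33  0.69 -0.18]
(-0.016, -0.116, 0.1) [ 0.376 -0.246  0.226] 0.0 [ 1.2   1.18 -1.11  2.45  2.52  0.93 -0.19]
(0.0344, -0.116, 0.095) [ 0.427 -0.249  0.221] 0.0 [ 1.14  1.18 -1.09  2.32  2.48  0.86 -0.16]
(0.0344, -0.116, 0.062) [ 0.427 -0.249  0.188] 0.0 [ 1.13  1.26 -1.07  2.32  2.53  0.91 -0.15]
```

Regrip flatter and nearer the foot, so the gripper stays below the lamp head at the last place.

>>> play_rows(rows=[[80,0,0,0,0,0,0],[80,0,0,0,0,0,0],[80,0.007,0,-0.016,0,0,0],[80,0.008,0,-0.016,0,0,0],[80,0.025,0,0.008,0,-5,0],[80,0.026,-0.001,0.006,0,-5,0],[80,0,0,0,0,0,0]])

```text
clock: 39.05
tool_pos: [0.5954, 0.3385, 0.2024]
eef_rot: [-0.006, 0.991, -0.001, -0.131]
contact_force: [-0.0, 0.2, 0.0]
opening: 0.801
finger_force: 0.0
```

Run:
```python
from h import *
show(); R=tool(.4,-15); m=np.array([.555,.338,.007])
plan([(tcp(m,R),R,3)],80)
```

```text
t 39.0 p [0.5954 0.3385 0.2024] x [-0.965 -0.012  0.26 ] z [-0.26  -0.003 -0.966] F [-0.   0.2  0. ] op 0.801 ff 0.0 q [-0.24  1.15 -0.7   1.34  0.54  1.08  0.6 ]
[[80.0, -0.004, 0.0, 0.012, 0.0, 0.0, 0.1], [80.0, -0.004, 0.0, 0.012, 0.0, 0.0, 0.1], [80.0, -0.004, 0.0, 0.011, -0.1, -0.1, 0.1]]
```

>>> play_rows(rows=[[80,-0.004,0,0.012,0,0,0.1],[80,-0.004,0,0.012,0,0,0.1],[80,-0.004,0,0.011,0,0,0.1],[20,0,0,0,0,0,0],[20,0,0,0,0,0,0],[20,0,0,0,0,0,0],[20,0,0,0,0,0,0]], grip_force=35)

```text
clock: 39.92
tool_pos: [0.6003, 0.3383, 0.163]
eef_rot: [-0.001, 0.991, -0.0, -0.131]
contact_force: [0.9, 1.1, 4.7]
opening: 0.584
finger_force: 35.9
```

Run:
```python
from chk import *
show();s=status.get_state()
R=Ro.from_quat(s['eef_rot']); Rp=tool(SY,40); Rq=tool(SY,20)
w=[(s['tool_pos']+np.array([0,0,.19]),R,5),(tcp(st(-.01,.05,.23),Rq),Rq,15),(tcp(st(-.025,-.116,.22),Rp),Rp,8)]
track(w); plan(w,20)
```

```text
t 39.9 p [0.6003 0.3383 0.163 ] x [-0.966 -0.002  0.259] z [-0.259 -0.    -0.966] F [0.9 1.1 4.7] op 0.584 ff 35.9 q [-0.25  1.21 -0.68  1.32  0.57  1.04  0.6 ]
end [-0.23  0.98 -0.76  1.25  0.44  1.31  0.63]
end [ 0.36  0.49 -0.41  2.25  1.15  0.22  0.44]
warn 1 0.0 0.39
end [ 1.22  0.78 -1.05  2.41  2.46  0.55 -0.33]
[[20.0, 0.01, 0.0, -0.037, 0.0, 0.0, 0.0], [20.0, 0.01, 0.0, -0.037, 0.0, 0.0, 0.0], [20.0, 0.01, 0.0, -0.037, 0.0, 0.0, 0.0], [20.0, 0.01, 0.0, -0.036, 0.0, 0.0, 0.0], [20.0, 0.009, 0.0, -0.037, 0.0, 0.0, 0.0], [20.0, 0.011, -0.028, 0.001, 0.0, -2.3, 0.3], [20.0, 0.011, -0.028, 0.0, 0.0, -2.3, 0.3], [20.0, 0.01, -0.028, 0.0, 0.0, -2.3, 0.2]]
[[20.0, 0.01, -0.028, -0.001, 0.0, -2.3, 0.2], [20.0, 0.01, -0.028, -0.001, 0.0, -2.3, 0.3], [20.0, 0.01, -0.028, -0.001, 0.0, -2.4, 0.2], [20.0, 0.01, -0.029, -0.002, 0.0, -2.3, 0.3], [20.0, 0.01, -0.029, -0.002, 0.0, -2.4, 0.2], [20.0, 0.01, -0.029, -0.003, 0.0, -2.3, 0.3], [20.0, 0.009, -0.029, -0.003, 0.0, -2.4, 0.2], [20.0, 0.009, -0.028, -0.003, 0.0, -2.3, 0.3]]
[[20.0, 0.009, -0.029, -0.004, 0.0, -2.4, 0.2], [20.0, 0.008, -0.028, -0.004, 0.1, -2.3, 0.3], [20.0, 0.008, -0.029, -0.004, 0.0, -2.4, 0.2], [20.0, 0.008, -0.029, -0.004, 0.1, -2.3, 0.3], [20.0, 0.009, -0.021, 0.002, 0.0, -2.5, 0.0], [20.0, 0.009, -0.021, 0.001, 0.0, -2.5, 0.0], [20.0, 0.009, -0.021, 0.001, 0.0, -2.5, 0.0], [20.0, 0.01, -0.021, 0.001, 0.0, -2.5, 0.0]]
[[20.0, 0.009, -0.02, 0.0, 0.0, -2.5, 0.0], [20.0, 0.01, -0.021, 0.0, 0.0, -2.5, 0.0], [20.0, 0.009, -0.02, -0.001, 0.0, -2.5, 0.0], [20.0, 0.01, -0.021, -0.001, 0.0, -2.5, 0.0]]
```

Run:
```python
from chk import *
s=status.get_state()
R=Ro.from_quat(s['eef_rot']); Rp=tool(SY,40); Rq=tool(SY,35); Ra=tool(-2,15)
w=[(s['tool_pos']+np.array([0,0,.17]),R,5),(tcp(st(.0,.2,.22),Ra),Ra,9),(tcp(st(-.0,.04,.205),Rq),Rq,8),(tcp(st(-.025,-.116,.20),Rp),Rp,8)]
track(w); plan(w,20)
```

```text
end [-0.23  1.   -0.75  1.27  0.45  1.27  0.63]
end [ 0.09  0.55 -0.53  2.13  0.95  0.44  0.34]
end [ 0.63  0.68 -0.83  2.48  2.35  0.69 -0.72]
end [ 1.12  0.77 -0.86  2.43  2.73  0.55 -0.59]
[[20.0, 0.009, 0.0, -0.033, 0.0, 0.0, 0.0], [20.0, 0.009, 0.0, -0.033, 0.0, 0.0, 0.0], [20.0, 0.009, 0.0, -0.033, 0.0, 0.0, 0.0], [20.0, 0.009, 0.0, -0.033, 0.0, 0.0, 0.0], [20.0, 0.008, 0.0, -0.032, 0.0, 0.0, 0.0], [20.0, 0.015, -0.031, -0.001, 0.0, -3.3, 0.2], [20.0, 0.015, -0.031, -0.002, 0.0, -3.3, 0.2], [20.0, 0.014, -0.031, -0.003, 0.0, -3.3, 0.2]]
[[20.0, 0.014, -0.031, -0.004, 0.0, -3.4, 0.3], [20.0, 0.014, -0.03, -0.005, 0.0, -3.3, 0.2], [20.0, 0.013, -0.031, -0.005, 0.0, -3.4, 0.3], [20.0, 0.013, -0.031, -0.006, 0.0, -3.3, 0.2], [20.0, 0.012, -0.03, -0.007, 0.0, -3.4, 0.3], [20.0, 0.011, -0.031, -0.007, 0.0, -3.3, 0.2], [20.0, 0.008, -0.02, 0.003, 0.1, -2.5, 0.2], [20.0, 0.008, -0.02, 0.002, 0.1, -2.5, 0.2]]
[[20.0, 0.008, -0.02, 0.002, 0.1, -2.5, 0.2], [20.0, 0.008, -0.02, 0.002, 0.1, -2.5, 0.2], [20.0, 0.008, -0.019, 0.002, 0.1, -2.5, 0.2], [20.0, 0.008, -0.02, 0.001, 0.1, -2.5, 0.2], [20.0, 0.009, -0.019, 0.001, 0.1, -2.5, 0.2], [20.0, 0.008, -0.02, 0.001, 0.0, -2.5, 0.1], [20.0, 0.005, -0.019, -0.001, 0.0, -0.6, 0.0], [20.0, 0.005, -0.02, -0.001, 0.0, -0.6, 0.0]]
[[20.0, 0.005, -0.019, -0.001, 0.0, -0.6, 0.0], [20.0, 0.004, -0.02, -0.002, 0.0, -0.6, 0.0], [20.0, 0.005, -0.019, -0.002, 0.0, -0.7, 0.0], [20.0, 0.004, -0.02, -0.001, 0.0, -0.6, 0.0], [20.0, 0.005, -0.019, -0.002, 0.0, -0.7, 0.0], [20.0, 0.004, -0.02, -0.001, 0.0, -0.6, 0.0]]
```

>>> play_rows(rows=[[20,0.009,0,-0.033,0,0,0],[20,0.009,0,-0.033,0,0,0],[20,0.009,0,-0.033,0,0,0],[20,0.009,0,-0.033,0,0,0],[20,0.008,0,-0.032,0,0,0],[20,0.015,-0.031,-0.001,0,-3.3,0.2],[20,0.015,-0.031,-0.002,0,-3.3,0.2],[20,0.014,-0.031,-0.003,0,-3.3,0.2]])

```text
clock: 40.92
tool_pos: [0.5574, 0.2432, 0.3465]
eef_rot: [0.004, 0.999, -0.003, -0.045]
contact_force: [0.2, 0.5, -1.9]
opening: 0.588
finger_force: 35.0
```

>>> play_rows(rows=[[20,0.014,-0.031,-0.004,0,-3.4,0.3],[20,0.014,-0.03,-0.005,0,-3.3,0.2],[20,0.013,-0.031,-0.005,0,-3.4,0.3],[20,0.013,-0.031,-0.006,0,-3.3,0.2],[20,0.012,-0.03,-0.007,0,-3.4,0.3],[20,0.011,-0.031,-0.007,0,-3.3,0.2],[20,0.008,-0.02,0.003,0.1,-2.5,0.2],[20,0.008,-0.02,0.002,0.1,-2.5,0.2]])

```text
clock: 41.92
tool_pos: [0.4592, 0.0217, 0.3685]
eef_rot: [0.021, 0.985, -0.005, 0.173]
contact_force: [1.1, -1.5, -2.7]
opening: 0.587
finger_force: 35.0
```

>>> play_rows(rows=[[20,0.008,-0.02,0.002,0.1,-2.5,0.2],[20,0.008,-0.02,0.002,0.1,-2.5,0.2],[20,0.008,-0.019,0.002,0.1,-2.5,0.2],[20,0.008,-0.02,0.001,0.1,-2.5,0.2],[20,0.009,-0.019,0.001,0.1,-2.5,0.2],[20,0.008,-0.02,0.001,0,-2.5,0.1],[20,0,0,0,0,0,0]])

```text
clock: 42.8
tool_pos: [0.417, -0.084, 0.3423]
eef_rot: [0.031, 0.958, -0.013, 0.286]
contact_force: [-0.2, 0.6, -1.9]
opening: 0.586
finger_force: 35.0
```

Run:
```python
from hold import *
from chk import track
show(); Rp=tool(SY,40); M=T(); m=M[:3,3]+M[:3,2]*D_; print('grip loc',loc(m),m[2],(Rp.inv()*Ro.from_matrix(M[:3,:3])).as_rotvec(degrees=True).round(1))
w=[(tcp(st(-.025,-.116,.20),Rp),Rp,9),(tcp(st(-.016,-.116,.1),Rp),Rp,4)]
track(w); plan(w,20)
snap('wrist'); 
for d in finder.regions_of('wrist','cassette_1'):
    ys,xs=np.where(d['mask']); print(d['score'],xs.min(),xs.max(),ys.min(),ys.max(),len(xs))
```

```text
t 42.8 p [ 0.417  -0.084   0.3423] x [-0.835  0.051 -0.548] z [ 0.547 -0.043 -0.836] F [-0.2  0.6 -1.9] op 0.586 ff 35.0 q [ 0.52  0.63 -0.68  2.46  2.4   0.6  -0.8 ]
grip loc [-0.0013  0.0469] 0.2051495292918967 [ 0.5  6.7 -0.2]
end [ 1.07  0.74 -0.77  2.43  2.86  0.54 -0.72]
end [ 1.01  1.01 -0.71  2.46  2.92  0.81 -0.67]
[[20.0, 0.005, -0.018, -0.001, -0.1, -0.7, 0.0], [20.0, 0.005, -0.018, -0.001, 0.0, -0.8, 0.0], [20.0, 0.005, -0.018, -0.001, -0.1, -0.7, 0.0], [20.0, 0.005, -0.018, -0.001, 0.0, -0.8, 0.0], [20.0, 0.004, -0.018, -0.001, -0.1, -0.7, 0.0], [20.0, 0.004, -0.019, -0.001, 0.0, -0.8, 0.0], [20.0, 0.005, -0.018, -0.001, -0.1, -0.7, 0.1], [20.0, 0.004, -0.019, -0.001, 0.0, -0.8, 0.0]]
[[20.0, 0.005, -0.018, -0.001, -0.1, -0.7, 0.1], [20.0, 0.014, 0.0, 0.021, 0.0, 0.0, 0.0], [20.0, 0.014, 0.0, 0.02, 0.0, 0.0, 0.0], [20.0, 0.015, 0.0, 0.021, 0.0, 0.0, 0.0], [20.0, 0.014, 0.0, 0.02, 0.0, 0.0, 0.0]]
0.98 180 250 116 302 11947
0.82 280 349 115 198 5595
0.66 256 382 196 434 25000
0.65 384 453 116 301 11969
```

>>> play_rows(rows=[[20,0.005,-0.018,-0.001,-0.1,-0.7,0],[20,0.005,-0.018,-0.001,0,-0.8,0],[20,0.005,-0.018,-0.001,-0.1,-0.7,0],[20,0.005,-0.018,-0.001,0,-0.8,0],[20,0.004,-0.018,-0.001,-0.1,-0.7,0],[20,0.004,-0.019,-0.001,0,-0.8,0],[20,0.005,-0.018,-0.001,-0.1,-0.7,0.1],[20,0.004,-0.019,-0.001,0,-0.8,0]])

```text
clock: 43.9
tool_pos: [0.3758, -0.2259, 0.3295]
eef_rot: [0.027, 0.941, -0.011, 0.338]
contact_force: [-0.1, 0.1, -3.4]
opening: 0.585
finger_force: 35.0
```

>>> play_rows(rows=[[20,0.005,-0.018,-0.001,-0.1,-0.7,0.1],[20,0,0,0,0,0,0]])

```text
clock: 44.15
tool_pos: [0.3697, -0.2445, 0.3268]
eef_rot: [0.029, 0.939, -0.011, 0.344]
contact_force: [-0.3, 0.7, -2.3]
opening: 0.583
finger_force: 35.0
```

Run:
```python
from hold import *
show(); Rp=tool(SY,40); M=T(); m=M[:3,3]+M[:3,2]*D_; print('grip loc',loc(m),m[2],(Rp.inv()*Ro.from_matrix(M[:3,:3])).as_rotvec(degrees=True).round(1))
a=np.radians(55); hx=np.array([np.cos(a),0,np.sin(a)]);nx=np.array([-np.sin(a),0,np.cos(a)]);Rs=Ro.from_euler('z',SY,degrees=True)
for dd in (.047,.05,.053): print(dd,[proj(m+Rs.apply(-dd*hx+.007*nx+[0,q*.026,0]),M).tolist() for q in (1,-1)])
plan([(tcp(st(-.014,-.116,.1),Rp),Rp,4),(tcp(st(.0354,-.116,.096),Rp),Rp,4)],20)
snap('wrist','pics/w9.png'); 
for d in finder.regions_of('wrist','cassette_1'):
    ys,xs=np.where(d['mask']); print(d['score'],xs.min(),xs.max(),ys.min(),ys.max(),len(xs))
im=snap('scene'); c=np.zeros((330,800,3),np.uint8);c[:300,:400]=cv2.resize(cv2.imread('pics/w9.png'),(400,300)); c[:324,400:796]=cv2.resize(im[230:410,90:310],None,fx=1.8,fy=1.8)[:,:,::-1]; cv2.imwrite('pics/c9.png',c)
```

```text
t 44.1 p [ 0.3697 -0.2445  0.3268] x [-0.762  0.048 -0.646] z [ 0.645 -0.04  -0.763] F [-0.3  0.7 -2.3] op 0.583 ff 35.0 q [ 1.07  0.74 -0.77  2.43  2.86  0.54 -0.73]
grip loc [-0.0223 -0.1148] 0.20159626475709166 [-0.  -0.2 -0.1]
0.047 [[385.0, 204.0], [258.0, 204.0]]
0.05 [[385.0, 197.0], [258.0, 197.0]]
0.053 [[385.0, 190.0], [258.0, 190.0]]
[[20.0, 0.015, 0.0, 0.021, 0.0, 0.1, 0.0], [20.0, 0.015, 0.0, 0.021, 0.0, 0.0, 0.0], [20.0, 0.014, -0.001, 0.02, 0.0, 0.1, 0.0], [20.0, 0.014, 0.0, 0.021, 0.0, 0.0, 0.1], [20.0, -0.009, 0.0, 0.009, 0.0, 0.0, 0.0], [20.0, -0.009, 0.0, 0.009, 0.0, 0.0, 0.0], [20.0, -0.008, 0.0, 0.008, 0.0, 0.0, 0.0], [20.0, -0.009, 0.0, 0.009, 0.0, 0.0, 0.0]]
0.94 472 533 123 299 9753
0.82 255 383 196 435 25252
0.82 383 453 117 301 11825
0.8 549 599 134 294 7268
```

View pics/c9.png

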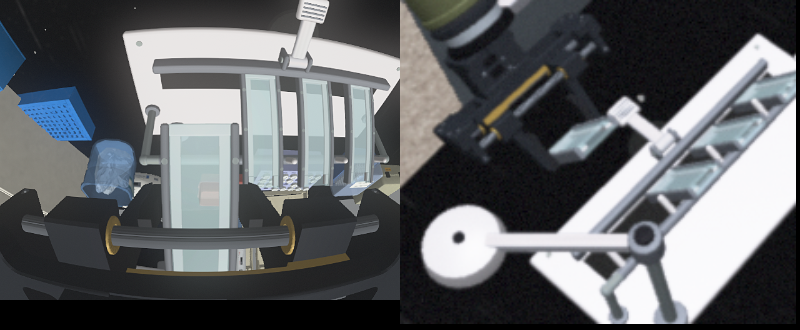

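>>> play_rows(rows=[[20,0.015,0,0.021,0,0,0],[20,0.015,0,0.021,0,0,0],[20,0.014,-0.001,0.02,0,0,0],[20,0.014,0,0.021,0,0,0],[20,0,0,0,0,0,0]])

```text
clock: 44.92
tool_pos: [0.3793, -0.2443, 0.225]
eef_rot: [0.028, 0.939, -0.009, 0.343]
contact_force: [-0.1, 0.3, -1.4]
opening: 0.586
finger_force: 35.0
```

>>> play_rows(rows=[[20,-0.009,0,0.009,0,0,0],[20,-0.009,0,0.009,0,0,0],[20,-0.008,0,0.008,0,0,0],[20,-0.009,0,0.009,0,0,0],[20,0,0,0,0,0,0]])

```text
clock: 45.55
tool_pos: [0.4292, -0.2483, 0.2224]
eef_rot: [0.028, 0.938, -0.011, 0.345]
contact_force: [-0.2, 1.2, -2.4]
opening: 0.583
finger_force: 35.0
```

Run:
```python
from h import *
show(); Rp=tool(SY,40); M=T(); m=M[:3,3]+M[:3,2]*D_; print('grip loc',loc(m),m[2],(Rp.inv()*Ro.from_matrix(M[:3,:3])).as_rotvec(degrees=True).round(1))
plan([(tcp(st(.037,-.117,.075),Rp),Rp,3),(tcp(st(.0355,-.117,.064),Rp),Rp,4)],20)
```

```text
t 45.5 p [ 0.4292 -0.2483  0.2224] x [-0.76   0.046 -0.648] z [ 0.647 -0.039 -0.762] F [-0.2  1.2 -2.4] op 0.583 ff 35.0 q [ 0.94  1.01 -0.69  2.33  2.88  0.72 -0.67]
grip loc [ 0.0377 -0.1145] 0.09754360107538214 [-0.1 -0.4 -0.2]
[[20.0, 0.005, -0.001, 0.006, 0.0, 0.1, 0.1], [20.0, 0.004, -0.001, 0.005, 0.1, 0.1, 0.0], [20.0, 0.005, 0.0, 0.006, 0.0, 0.2, 0.1], [20.0, 0.002, 0.0, 0.002, 0.0, 0.0, 0.0], [20.0, 0.002, 0.0, 0.002, 0.0, 0.0, 0.0], [20.0, 0.002, 0.0, 0.002, 0.0, 0.0, 0.0], [20.0, 0.002, 0.0, 0.001, 0.0, 0.0, 0.0]]
```

>>> play_rows(rows=[[20,0.005,-0.001,0.006,0,0.1,0],[20,0.004,-0.001,0.005,0,0.1,0],[20,0.005,0,0.006,0,0.1,0],[20,0.002,0,0.002,0,0,0],[20,0.002,0,0.002,0,0,0],[20,0.002,0,0.002,0,0,0],[20,0,0,0,0,0,0]])

```text
clock: 46.42
tool_pos: [0.4303, -0.2504, 0.1942]
eef_rot: [0.027, 0.937, -0.012, 0.347]
contact_force: [1.7, -1.0, 11.7]
opening: 0.586
finger_force: 35.0
```

Run:
```python
from h import *
show(); M=T(); m=M[:3,3]+M[:3,2]*D_; print('grip loc',loc(m),m[2])
```

```text
t 46.4 p [ 0.4303 -0.2504  0.1942] x [-0.758  0.043 -0.651] z [ 0.65  -0.041 -0.759] F [ 1.7 -1.  11.7] op 0.586 ff 35.0 q [ 0.94  1.08 -0.68  2.32  2.92  0.77 -0.66]
grip loc [ 0.0395 -0.1169] 0.06972490559350332
```

>>> play_rows(rows=[[20,0.002,0,-0.002,0,0,0],[20,0.001,0,-0.002,0,0,0],[20,0,0,0,0,0,0]])

```text
clock: 46.8
tool_pos: [0.4278, -0.2503, 0.1954]
eef_rot: [0.027, 0.937, -0.012, 0.349]
contact_force: [11.4, -0.6, 4.0]
opening: 0.582
finger_force: 35.0
```

Run:
```python
from h import *
show(); M=T(); m=M[:3,3]+M[:3,2]*D_; print('grip loc',loc(m),m[2]); snap('wrist','pics/w10.png')
a=np.radians(55); hx=np.array([np.cos(a),0,np.sin(a)]);nx=np.array([-np.sin(a),0,np.cos(a)]);Rs=Ro.from_euler('z',SY,degrees=True)
print([proj(m+Rs.apply(-.05*hx+.007*nx+[0,q*.026,0]),M).tolist() for q in (1,-1)])
for d in finder.regions_of('wrist','cassette_1'):
    ys,xs=np.where(d['mask']); print(d['score'],xs.min(),xs.max(),ys.min(),ys.max(),len(xs))
```

```text
t 46.8 p [ 0.4278 -0.2503  0.1954] x [-0.755  0.043 -0.655] z [ 0.654 -0.042 -0.756] F [11.4 -0.6  4. ] op 0.582 ff 35.0 q [ 0.94  1.08 -0.68  2.33  2.92  0.78 -0.66]
grip loc [ 0.0376 -0.117 ] 0.07147756997810378
[[386.0, 198.0], [258.0, 197.0]]
0.83 560 639 206 344 7943
0.82 433 538 197 344 12522
0.67 255 384 197 435 25195
```

View pics/w10.png

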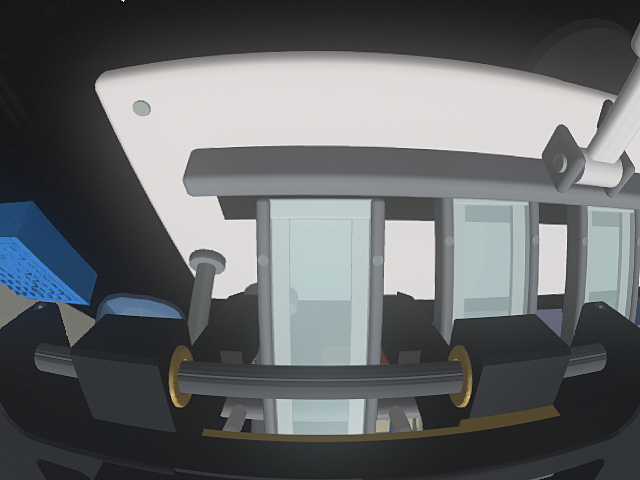

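Run:
```python
from h import *
Rp=tool(SY,40); s=status.get_state(); a=(s['tool_pos'],Ro.from_quat(s['eef_rot']))
plan([(tcp(st(.0385,-.117,.080),Rp),Rp,2),(tcp(st(.0435,-.117,.076),Rp),Rp,2),(tcp(st(.040,-.117,.066),Rp),Rp,4)],20)
```

```text
[[20.0, -0.004, 0.0, -0.003, 0.0, 0.5, 0.2], [20.0, -0.005, 0.0, -0.003, 0.0, 0.4, 0.1], [20.0, -0.001, 0.0, 0.003, 0.0, 0.0, 0.0], [20.0, 0.0, 0.0, 0.003, 0.0, 0.0, 0.0], [20.0, 0.002, 0.0, 0.001, 0.0, 0.0, 0.0], [20.0, 0.002, 0.0, 0.002, 0.0, 0.0, 0.0], [20.0, 0.002, 0.0, 0.001, 0.0, 0.0, 0.0], [20.0, 0.003, 0.0, 0.002, 0.0, 0.0, 0.0]]
```

>>> play_rows(rows=[[20,-0.005,0,-0.004,0,0.2,0.1],[20,-0.005,0,-0.004,0,0.1,0.1],[20,0,0,0,0,0,0]])

```text
clock: 47.28
tool_pos: [0.4244, -0.25, 0.2053]
eef_rot: [0.03, 0.94, -0.009, 0.339]
contact_force: [-0.6, -0.1, -1.8]
opening: 0.583
finger_force: 35.0
```

Run:
```python
from h import *
show(); M=T(); m=M[:3,3]+M[:3,2]*D_; print('grip loc',loc(m),m[2]);Rp=tool(SY,40)
plan([(tcp(st(.0435,-.117,.077),Rp),Rp,3),(tcp(st(.0405,-.117,.067),Rp),Rp,4)],20)
```

```text
t 47.3 p [ 0.4244 -0.25    0.2053] x [-0.769  0.05  -0.637] z [ 0.636 -0.038 -0.771] F [-0.6 -0.1 -1.8] op 0.583 ff 35.0 q [ 0.94  1.04 -0.68  2.33  2.9   0.74 -0.67]
grip loc [ 0.0313 -0.1165] 0.07894089819577865
[[20.0, -0.002, 0.0, 0.003, 0.1, -0.1, 0.0], [20.0, -0.003, 0.0, 0.003, 0.0, -0.2, 0.0], [20.0, -0.002, 0.0, 0.003, 0.1, -0.1, -0.1], [20.0, 0.002, 0.0, 0.002, 0.0, 0.0, 0.0], [20.0, 0.002, 0.0, 0.001, 0.0, 0.0, 0.0], [20.0, 0.002, 0.0, 0.002, 0.0, 0.0, 0.0], [20.0, 0.003, 0.0, 0.001, 0.0, 0.0, 0.0]]
```

>>> play_rows(rows=[[20,-0.003,0,0.003,0,-0.1,0],[20,-0.003,0,0.003,0,-0.2,0],[20,-0.003,0,0.003,0,-0.1,0],[20,0.002,0,0.002,0,0,0],[20,0.002,0,0.001,0,0,0],[20,0.002,0,0.002,0,0,0],[20,0,0,0,0,0,0]])

```text
clock: 48.15
tool_pos: [0.4363, -0.2507, 0.1967]
eef_rot: [0.03, 0.939, -0.01, 0.343]
contact_force: [-3.3, 0.1, 4.5]
opening: 0.584
finger_force: 35.0
```

Run:
```python
from h import *
show(); M=T(); m=M[:3,3]+M[:3,2]*D_; print('grip loc',loc(m),m[2])
```

```text
t 48.1 p [ 0.4363 -0.2507  0.1967] x [-0.763  0.049 -0.644] z [ 0.643 -0.038 -0.765] F [-3.3  0.1  4.5] op 0.584 ff 35.0 q [ 0.93  1.06 -0.68  2.31  2.9   0.74 -0.66]
grip loc [ 0.0443 -0.1164] 0.07126718952271602
```

>>> play_rows(rows=[[20,0.002,0,-0.001,0,0,0],[20,0.003,0,0.001,0,0,0],[20,0.002,0,0,0,0,0],[20,0.002,0,0.001,0,0,0],[20,0,0,0,0,0,0]])

```text
clock: 48.78
tool_pos: [0.4308, -0.2505, 0.19]
eef_rot: [0.03, 0.939, -0.01, 0.343]
contact_force: [1.9, -0.9, 0.2]
opening: 0.586
finger_force: 35.0
```

Run:
```python
from h import *
show(); M=T(); m=M[:3,3]+M[:3,2]*D_; print('grip loc',loc(m),m[2])
```

```text
t 48.8 p [ 0.4308 -0.2505  0.19  ] x [-0.762  0.05  -0.645] z [ 0.644 -0.039 -0.764] F [ 1.9 -0.9  0.2] op 0.586 ff 35.0 q [ 0.94  1.08 -0.68  2.32  2.91  0.77 -0.66]
grip loc [ 0.0389 -0.1166] 0.06471320687746887
```

>>> play_rows(rows=[[68,0,0,0,0,0,0],[70,0,0,0,0,0,0],[70,0,0,0,0,0,0],[70,0,0,-0.02,0,0,0],[70,0,0,-0.025,0,0,0]])

```text
clock: 49.4
tool_pos: [0.4001, -0.2483, 0.2252]
eef_rot: [0.03, 0.939, -0.009, 0.342]
contact_force: [0.9, -0.5, -0.7]
opening: 0.701
finger_force: 0.0
```

Run:
```python
from h import *
show(); snap('wrist')
for d in finder.regions_of('wrist','cassette_1'):
    ys,xs=np.where(d['mask']); y0=ys.min(); k=ys<y0+10; print(round(d['score'],2),xs.min(),xs.max(),y0,ys.max(),len(xs),xs[k].min(),xs[k].max())
snap('scene'); print(cassettes('scene')); snap('top'); print(*cassettes(),sep='\n')
# expected foot edge of each place seen from the wrist
snap('wrist')
for y in (-.1166,-.0415): print(y,[proj(st(0.0035,y+q*.026,.0241)).tolist() for q in (1,-1)])
```

```text
t 49.4 p [ 0.4001 -0.2483  0.2252] x [-0.764  0.05  -0.643] z [ 0.642 -0.038 -0.766] F [ 0.9 -0.5 -0.7] op 0.701 ff 0.0 q [ 0.98  1.   -0.7   2.4   2.91  0.76 -0.68]
0.84 525 596 198 332 8026 527 596
0.8 408 500 193 430 11683 411 498
0.63 610 639 203 325 3017 614 639
0.57 270 369 191 434 19730 271 367
[(520.9, -227.1, 35.5, 73, 26, 0.79), (533.6, -71.3, 50.7, 105, 45, 0.63), (536.2, 14.3, 44.3, 106, 50, 0.58), (527.6, -155.3, 45.3, 98, 49, 0.58)]
(560.7, -278.2, -18.7, 124, 57, 0.83)
(564.8, -192.1, -14.6, 120, 57, 0.81)
(567.4, -111.3, -11.1, 121, 55, 0.75)
(573.6, -25.1, -8.9, 120, 58, 0.67)
-0.1166 [[370.0, 178.0], [272.0, 178.0]]
-0.0415 [[497.0, 182.0], [412.0, 179.0]]
```

```bash
cat >> h.py <<'E'
def dn(yaw): return Ro.from_euler('z',yaw,degrees=True)*Ro.from_euler('x',180,degrees=True)
PIV=st(.1335,-.155,0)
def armpt(th,z=.25,rad=.085):
    f=np.degrees(th)+117.9+SY; return PIV+[rad*np.cos(np.radians(f)),rad*np.sin(np.radians(f)),z], dn(f)
E
python3 - <<'E'
from chk import *
s=status.get_state(); p=s['tool_pos']; R0=Ro.from_quat(s['eef_rot'])
print(PIV, 'theta from heads',[np.round(np.arctan2(h[1]-PIV[1],h[0]-PIV[0])%(2*np.pi)-np.radians(117.9+SY),3) for h in [(.503,-.378),(.511,-.384)]], armpt(1.73))
th=1.73; g,R=armpt(th); 
w=[(p+[-.04,0.02,.04],R0,3),(p+[-.03,0.02,.22],tool(SY,15),6),(tcp(g+[0,0,.09],R,.147),R,14)]
plan(w,60)
w+=[(tcp(g,R,.147),R,3)]
for t in np.arange(1.55,-.01,-.15):
    g,R=armpt(t); w.append((tcp(g,R,.147),R,1))
track(w)
E
```

```text
[ 0.6283332  -0.30120592  0.        ] theta from heads [np.float64(1.697), np.float64(1.762)] (array([ 0.55733986, -0.34794934,  0.25      ]), Rotation.from_matrix(array([[-8.35215666e-01, -5.49922533e-01, -6.73460870e-17],
                            [-5.49922533e-01,  8.35215666e-01,  1.02284419e-16],
                            [-6.16297582e-33,  1.22464680e-16, -1.00000000e+00]])))
[[60.0, 0.002, 0.006, -0.019, 0.0, 0.0, 0.0], [60.0, 0.002, 0.006, -0.019, 0.0, 0.0, 0.0], [60.0, 0.002, 0.006, -0.019, 0.0, 0.0, 0.0], [60.0, -0.021, 0.0, -0.022, 0.0, 4.2, 0.0], [60.0, -0.019, 0.0, -0.023, 0.0, 4.2, 0.0], [60.0, -0.017, 0.0, -0.025, 0.0, 4.2, 0.0], [60.0, -0.015, 0.0, -0.026, 0.0, 4.2, 0.0], [60.0, -0.014, 0.0, -0.027, 0.1, 4.1, 0.0]]
[[60.0, -0.011, 0.001, -0.027, 0.0, 4.2, 0.0], [60.0, -0.014, -0.008, 0.001, -0.3, 1.0, -2.6], [60.0, -0.014, -0.008, 0.0, -0.3, 1.0, -2.6], [60.0, -0.013, -0.009, 0.0, -0.4, 1.0, -2.6], [60.0, -0.013, -0.01, 0.0, -0.3, 1.0, -2.6], [60.0, -0.013, -0.01, -0.001, -0.4, 1.0, -2.6], [60.0, -0.012, -0.011, -0.001, -0.3, 1.1, -2.6], [60.0, -0.011, -0.011, -0.
[... 415 characters left out ...]
rn 4 0.0 1.3
warn 5 0.0 0.36
end [ 1.26  0.57 -1.2   2.12  0.84  0.68  1.06]
end [ 1.01  0.89 -1.22  1.32  0.82  1.47  2.01]
end [ 1.01  0.98 -1.18  1.44  0.91  1.32  1.93]
end [ 1.    0.95 -1.14  1.49  0.88  1.28  1.73]
end [ 0.99  0.92 -1.11  1.52  0.86  1.24  1.57]
end [ 0.97  0.9  -1.08  1.55  0.83  1.21  1.41]
end [ 0.95  0.88 -1.05  1.57  0.81  1.18  1.25]
end [ 0.92  0.86 -1.02  1.58  0.78  1.15  1.09]
end [ 0.89  0.84 -0.98  1.59  0.76  1.13  0.94]
end [ 0.85  0.83 -0.94  1.59  0.73  1.11  0.79]
end [ 0.81  0.82 -0.9   1.59  0.7   1.09  0.65]
end [ 0.77  0.81 -0.86  1.58  0.68  1.08  0.5 ]
end [ 0.74  0.8  -0.82  1.56  0.65  1.07  0.36]
end [ 0.7   0.8  -0.78  1.54  0.62  1.06  0.23]
```

>>> play_rows(rows=[[60,0.002,0.006,-0.019,0,0,0],[60,0.002,0.006,-0.019,0,0,0],[60,0.002,0.006,-0.019,0,0,0],[60,-0.021,0,-0.022,0,1,0],[60,-0.019,0,-0.023,0,2,0],[60,-0.017,0,-0.025,0,3,0],[60,-0.015,0,-0.026,0,3,0],[60,-0.014,0,-0.027,0,3,0]])

```text
clock: 50.75
tool_pos: [0.3564, -0.2285, 0.3966]
eef_rot: [0.031, 0.967, -0.014, 0.251]
contact_force: [-0.4, 0.1, -1.2]
opening: 0.595
finger_force: 0.0
```

>>> play_rows(rows=[[60,-0.011,0,-0.027,0,3,0],[60,0,0,0,0,3,0],[60,0,0,0,0,3,0],[60,0,0,0,0,3,0],[60,0,0,0,0,3,0],[60,0,0,0,0,0,0]])

```text
clock: 51.5
tool_pos: [0.3617, -0.2356, 0.401]
eef_rot: [0.041, 0.981, -0.031, 0.189]
contact_force: [-0.3, -0.3, -0.1]
opening: 0.597
finger_force: 0.0
```

Run:
```python
from chk import *
show(); g,R=armpt(1.73); w=[(tcp(g+[0,0,.11],R,.147),R,16)]
track(w); plan(w,80)
```

```text
t 51.5 p [ 0.3617 -0.2356  0.401 ] x [-0.925  0.068 -0.374] z [ 0.369 -0.077 -0.926] F [-0.3 -0.3 -0.1] op 0.597 ff 0.0 q [ 0.97  0.47 -0.67  2.27  1.13  0.23  0.82]
end [ 0.97  0.82 -1.08  1.29  0.71  1.43  2.09]
[[80.0, -0.014, -0.006, -0.001, -0.6, 1.3, -2.4], [80.0, -0.014, -0.007, -0.001, -0.6, 1.3, -2.3], [80.0, -0.014, -0.007, -0.002, -0.6, 1.3, -2.4], [80.0, -0.013, -0.008, -0.002, -0.6, 1.3, -2.4], [80.0, -0.013, -0.008, -0.003, -0.6, 1.3, -2.3], [80.0, -0.012, -0.009, -0.003, -0.6, 1.2, -2.4], [80.0, -0.012, -0.009, -0.003, -0.6, 1.3, -2.3], [80.0, -0.012, -0.01, -0.004, -0.6, 1.2, -2.4]]
[[80.0, -0.011, -0.01, -0.004, -0.6, 1.3, -2.3], [80.0, -0.011, -0.011, -0.004, -0.6, 1.2, -2.4], [80.0, -0.01, -0.011, -0.005, -0.6, 1.2, -2.3], [80.0, -0.009, -0.011, -0.005, -0.7, 1.3, -2.4], [80.0, -0.009, -0.012, -0.006, -0.6, 1.2, -2.3], [80.0, -0.008, -0.012, -0.006, -0.7, 1.3, -2.4], [80.0, -0.008, -0.012, -0.006, -0.6, 1.2, -2.3], [80.0, -0.007, -0.012, -0.006, -0.7, 1.3, -2.4]]
```

>>> play_rows(rows=[[80,-0.011,0,-0.028,0,0,0],[80,-0.014,-0.006,-0.001,-0.6,1.3,-2.4],[80,-0.014,-0.007,-0.001,-0.6,1.3,-2.3],[80,-0.014,-0.007,-0.002,-0.6,1.3,-2.4],[80,-0.013,-0.008,-0.002,-0.6,1.3,-2.4],[80,-0.013,-0.008,-0.003,-0.6,1.3,-2.3],[80,-0.012,-0.009,-0.003,-0.6,1.2,-2.4],[80,-0.012,-0.009,-0.003,-0.6,1.3,-2.3]])

```text
clock: 52.5
tool_pos: [0.4468, -0.2839, 0.4764]
eef_rot: [-0.105, 0.989, -0.022, 0.106]
contact_force: [-0.6, -0.3, -0.4]
opening: 0.799
finger_force: 0.0
```

>>> play_rows(rows=[[80,-0.012,-0.01,-0.004,-0.6,1.2,-2.4],[80,-0.011,-0.01,-0.004,-0.6,1.3,-2.3],[80,-0.011,-0.011,-0.004,-0.6,1.2,-2.4],[80,-0.01,-0.011,-0.005,-0.6,1.2,-2.3],[80,-0.009,-0.011,-0.005,-0.7,1.3,-2.4],[80,-0.009,-0.012,-0.006,-0.6,1.2,-2.3],[80,-0.008,-0.012,-0.006,-0.7,1.3,-2.4],[80,-0.015,-0.024,-0.012,-1.3,2.5,-4.7]])

```text
clock: 53.5
tool_pos: [0.5566, -0.348, 0.5366]
eef_rot: [-0.286, 0.958, -0.004, -0.003]
contact_force: [1.1, -0.6, -0.0]
opening: 0.799
finger_force: 0.0
```

Run:
```python
from rec import *
show(); M=T(); snap('wrist','pics/w11.png')
for n in ('lamp_head','lamp_pivot','lamp_arm_grip'): print(n,[(toworld('wrist',d['at'],M).round(3),round(d['score'],2)) for d in finder.spot_in('wrist',n)][:3])
for d in finder.regions_of('wrist','lamp_arm')[:2]:
    ys,xs=np.where(d['mask']); print(d['score'],len(xs)); rr=sorted(set(ys))
    for y0 in range(ys.min(),ys.max(),15):
        k=ys==y0
        if k.any(): print(y0,xs[k].min(),xs[k].max(),ray('wrist',(.5*(xs[k].min()+xs[k].max()),y0),.25,M)[:2].round(3))
print(armpt(1.73)[0]); snap('top'); print(finder.spot_in('top','lamp_head') and toworld('top',finder.spot_in('top','lamp_head')[0]['at']))
```

```text
t 53.5 p [ 0.5566 -0.348   0.5366] x [-0.836 -0.548  0.008] z [-0.004 -0.009 -1.   ] F [ 1.1 -0.6 -0. ] op 0.799 ff 0.0 q [ 0.97  0.8  -1.11  1.24  0.71  1.5   2.1 ]
lamp_head [(array([ 0.504, -0.381,  0.258]), 0.95), (array([ 0.558, -0.263,  0.097]), 0.36)]
lamp_pivot [(array([ 0.504, -0.311,  0.035]), 0.46), (array([ 0.553, -0.103,  0.085]), 0.38)]
lamp_arm_grip [(array([ 0.502, -0.385,  0.26 ]), 0.8)]
0.93 13313
69 305 320 [ 0.456 -0.424]
84 281 354 [ 0.463 -0.415]
99 267 364 [ 0.473 -0.41 ]
114 263 369 [ 0.482 -0.404]
129 263 368 [ 0.491 -0.398]
144 269 364 [ 0.5   -0.392]
159 280 352 [ 0.509 -0.386]
174 307 327 [ 0.518 -0.379]
189 309 327 [ 0.526 -0.373]
204 310 328 [ 0.535 -0.366]
219 310 329 [ 0.545 -0.36 ]
234 310 329 [ 0.554 -0.353]
249 312 330 [ 0.563 -0.346]
264 312 330 [ 0.573 -0.339]
279 313 329 [ 0.584 -0.333]
294 314 331 [ 0.594 -0.325]
309 314 331 [ 0.605 -0.318]
324 307 341 [ 0.615 -0.309]
339 303 344 [ 0.628 -0.301]
354 304 342 [ 0.64  -0.293]
0.56 2829
345 370 370 [ 0.611 -0.265]
360 352 390 [ 0.623 -0.255]
405 344 436 [ 0.656 -0.208]
420 366 420 [ 0.67  -0.192]
[ 0.55733986 -0.34794934  0.25      ]
[ 0.49251584 -0.38481167  0.25965115]
```

>>> play_rows(rows=[[60,0,0,0.035,0,0,0],[60,0,-0.002,0.035,0,0,-1],[60,0,0,0.035,0,0,0],[60,0,0,0.033,0,0,0],[5,0,0,0,0,0,0],[5,0,0,0,0,0,0],[5,0,0,0,0,0,0],[5,0,0,0,0,0,0]], grip_force=20)

```text
clock: 54.9
tool_pos: [0.5576, -0.3482, 0.4005]
eef_rot: [-0.296, 0.955, -0.001, 0.0]
contact_force: [0.2, 0.1, -0.7]
opening: 0.175
finger_force: 0.0
```

Run:
```python
from chk import *
show(); s=status.get_state(); M=T(); v=M[:3,3]-PIV; f=np.degrees(np.arctan2(v[1],v[0]))%360; rad=np.hypot(v[0],v[1]); print('phi',f,'theta',np.radians(f-117.9-SY),'rad',rad,'x yaw',np.degrees(np.arctan2(M[1,0],M[0,0]))%360)
th0=np.radians(f-117.9-SY); w=[]
R0=Ro.from_quat(s['eef_rot'])
n=24
for k in range(1,n+1):
    t=th0*(1-k/n); g,_=armpt(t,s['tool_pos'][2],rad); w.append((g,Ro.from_euler('z',t-th0)*R0,1))
plan(w,5)
```

```text
t 54.9 p [ 0.5576 -0.3482  0.4005] x [-0.825 -0.565  0.   ] z [ 0.    -0.002 -1.   ] F [ 0.2  0.1 -0.7] op 0.175 ff 0.0 q [ 0.97  0.92 -1.05  1.44  0.82  1.25  2.01]
phi 213.6001538449513 theta 1.7341618298825037 rad 0.08492285555951098 x yaw 214.4008726425105
[[5.0, 0.0, 0.006, 0.0, 0.0, 0.0, 4.1], [5.0, -0.001, 0.006, 0.0, 0.0, 0.0, 4.2], [5.0, 0.0, 0.006, 0.0, 0.0, 0.0, 4.1], [5.0, 0.0, 0.006, 0.0, 0.0, 0.0, 4.2], [5.0, 0.0, 0.007, 0.0, 0.0, 0.0, 4.1], [5.0, -0.001, 0.006, 0.0, 0.0, 0.0, 4.1], [5.0, 0.0, 0.006, 0.0, 0.0, 0.0, 4.2], [5.0, 0.0, 0.006, 0.0, 0.0, 0.1, 4.1]]
[[5.0, -0.001, 0.006, 0.0, 0.0, 0.0, 4.2], [5.0, 0.0, 0.006, 0.0, 0.0, 0.0, 4.1], [5.0, 0.0, 0.006, 0.0, 0.0, 0.0, 4.1], [5.0, -0.001, 0.007, 0.0, 0.0, 0.0, 4.2], [5.0, 0.0, 0.006, 0.0, 0.0, 0.0, 4.1], [5.0, 0.0, 0.006, 0.0, 0.0, 0.0, 4.2], [5.0, -0.001, 0.006, 0.0, 0.0, 0.0, 4.1], [5.0, 0.0, 0.006, 0.0, 0.0, 0.0, 4.1]]
[[5.0, 0.0, 0.006, 0.0, 0.0, 0.0, 4.2], [5.0, 0.0, 0.006, 0.0, 0.0, 0.0, 4.1], [5.0, -0.001, 0.006, 0.0, 0.0, 0.0, 4.2], [5.0, 0.0, 0.007, 0.0, 0.0, 0.0, 4.1], [5.0, 0.0, 0.006, 0.0, 0.0, 0.1, 4.1], [5.0, -0.001, 0.006, 0.0, 0.0, 0.0, 4.2], [5.0, 0.0, 0.006, 0.0, 0.0, 0.0, 4.1], [5.0, 0.0, 0.006, 0.0, 0.0, 0.0, 4.2]]
```

>>> play_rows(rows=[[5,0,0,0,0,0,0],[5,0,0,0,0,0,0],[5,0,0.006,0,0,0,4.1],[5,-0.001,0.006,0,0,0,4.2]])

```text
clock: 55.4
tool_pos: [0.5518, -0.3381, 0.4004]
eef_rot: [-0.225, 0.974, -0.001, -0.0]
contact_force: [-3.4, -2.7, 7.5]
opening: 0.156
finger_force: 20.1
```

>>> play_rows(rows=[[5,0,0.006,0,0,0,4.1],[5,0,0.006,0,0,0,4.2],[5,0,0.007,0,0,0,4.1],[5,-0.001,0.006,0,0,0,4.1],[5,0,0.006,0,0,0,4.2],[5,0,0.006,0,0,0,4.1]])

```text
clock: 56.15
tool_pos: [0.5425, -0.3023, 0.4004]
eef_rot: [-0.01, 1.0, -0.001, -0.001]
contact_force: [-2.5, -2.2, 8.1]
opening: 0.163
finger_force: 20.1
```

>>> play_rows(rows=[[5,-0.001,0.006,0,0,0,4.2],[5,0,0.006,0,0,0,4.1],[5,0,0.006,0,0,0,4.1],[5,-0.001,0.007,0,0,0,4.2],[5,0,0.006,0,0,0,4.1],[5,0,0.006,0,0,0,4.2],[5,-0.001,0.006,0,0,0,4.1],[5,0,0.006,0,0,0,4.1]])

```text
clock: 57.15
tool_pos: [0.5554, -0.2547, 0.4003]
eef_rot: [0.275, 0.962, -0.001, -0.002]
contact_force: [-7.4, 1.2, 10.7]
opening: 0.156
finger_force: 20.0
```

```bash
cat > lamp.py <<'E'
from h import *
show(); s=status.get_state(); M=T(s); v=M[:3,3]-PIV; f=np.degrees(np.arctan2(v[1],v[0]))%360; rad=np.hypot(v[0],v[1]); yaw=np.degrees(np.arctan2(M[1,0],M[0,0]))%360; th0=np.radians(f-117.9-SY);print('theta',th0,'from yaw',np.radians(yaw-117.9-SY),'rad',rad)
import sys
n=int(sys.argv[1]); R0=Ro.from_quat(s['eef_rot']); w=[]
for k in range(1,n+1):
    t=th0*(1-k/n); g,_=armpt(t,s['tool_pos'][2],.085); w.append((g,Ro.from_euler('z',t-th0)*R0,1))
plan(w,5)
E
python3 lamp.py 8
```

```text
t 57.1 p [ 0.5554 -0.2547  0.4003] x [-0.849  0.528  0.004] z [-0.005 -0.001 -1.   ] F [-7.4  1.2 10.7] op 0.156 ff 20.0 q [ 0.77  0.77 -0.79  1.59  0.61  1.04  0.82]
theta 0.579866128540559 from yaw 0.5910896492212212 rad 0.08647647560779688
[[5.0, -0.002, 0.006, 0.0, 0.0, 0.0, 4.2], [5.0, 0.0, 0.006, 0.0, 0.0, 0.0, 4.1], [5.0, 0.0, 0.006, 0.0, 0.0, 0.0, 4.2], [5.0, -0.001, 0.007, 0.0, -0.1, 0.1, 4.1], [5.0, 0.0, 0.006, 0.0, 0.0, 0.0, 4.2], [5.0, 0.0, 0.006, 0.0, 0.0, 0.0, 4.1], [5.0, -0.001, 0.006, 0.0, 0.0, 0.0, 4.2], [5.0, 0.0, 0.006, 0.0, 0.0, 0.0, 4.1]]
```

>>> play_rows(rows=[[5,-0.002,0.006,0,0,0,4.2],[5,0,0.006,0,0,0,4.1],[5,0,0.006,0,0,0,4.2],[5,-0.001,0.007,0,0,0,4.1],[5,0,0.006,0,0,0,4.2],[5,0,0.006,0,0,0,4.1],[5,-0.001,0.006,0,0,0,4.2],[5,0,0.006,0,0,0,4.1]])

```text
clock: 58.15
tool_pos: [0.5931, -0.2219, 0.4003]
eef_rot: [0.537, 0.843, -0.001, -0.004]
contact_force: [-9.4, 5.8, 12.4]
opening: 0.155
finger_force: 20.0
```

```bash
python3 lamp.py 1
python3 - <<'E'
from h import *
for c in ('top','scene','wrist'):
    M=T(); snap(c); print(c,[(toworld(c,d['at'],M).round(3),loc(toworld(c,d['at'],M)),round(d['score'],2)) for d in finder.spot_in(c,'lamp_head')][:2])
E
```

```text
t 58.1 p [ 0.5931 -0.2219  0.4003] x [-0.422  0.907  0.006] z [-0.007  0.003 -1.   ] F [-9.4  5.8 12.4] op 0.155 ff 20.0 q [ 0.62  0.77 -0.63  1.53  0.5   1.02  0.29]
theta -0.005494866072577686 from yaw 0.012773916834461102 rad 0.08677842721355727
[[5.0, -0.002, 0.0, 0.0, 0.0, 0.0, -0.3]]
top [(array([ 0.553, -0.143,  0.259]), array([ 0.0486, -0.0022]), 0.58)]
scene [(array([ 0.604, -0.251,  0.258]), array([ 0.1059, -0.1068]), 0.71)]
wrist [(array([ 0.565, -0.141,  0.259]), array([0.0597, 0.0005]), 0.57)]
```

>>> play_rows(rows=[[50,0,0,0,0,0,0],[50,0,0,0,0,0,0],[50,0,0,0,0,0,0],[50,0,0,-0.03,0,0,0],[50,0,0,-0.04,0,0,0],[50,0,0,-0.04,0,0,0],[50,0,0,-0.04,0,0,0],[50,0,0,0,0,0,0]])

```text
clock: 59.45
tool_pos: [0.5954, -0.2244, 0.5524]
eef_rot: [0.537, 0.843, 0.001, 0.003]
contact_force: [-0.2, -0.1, -0.5]
opening: 0.502
finger_force: 0.0
```

```bash
python3 - <<'E'
from h import *
show()
for c in ('wrist','top','scene'):
    M=T(); im=snap(c,f'pics/f_{c}.png'); 
    for n in ('lamp_head','lever_pad'): print(c,n,[(toworld(c,d['at'],M).round(3),loc(toworld(c,d['at'],M)),round(d['score'],2)) for d in finder.spot_in(c,n)][:2])
    if c!='wrist': print(cassettes(c))
    else:
        for d in finder.regions_of('wrist','lamp_arm')[:1]:
            ys,xs=np.where(d['mask'])
            L=[]
            for y0 in range(ys.min(),ys.max(),15):
                k=ys==y0; L.append((y0,xs[k].min(),xs[k].max(),ray('wrist',(.5*(xs[k].min()+xs[k].max()),y0),.25,M)[:2].round(3).tolist()))
            print(*L,sep='\n')
E
python3 - <<'E'
import cv2,numpy as np
t=cv2.imread('pics/f_top.png')[200:310,300:480]; s=cv2.imread('pics/f_scene.png')[210:430,130:390]
c=np.zeros((330,800,3),np.uint8); c[:244,:400]=cv2.resize(t,(400,244),interpolation=cv2.INTER_CUBIC); c[:330,405:795]=cv2.resize(s,(390,330),interpolation=cv2.INTER_CUBIC); cv2.imwrite('pics/f.png',c)
E
```

```text
t 59.5 p [ 0.5954 -0.2244  0.5524] x [-0.422  0.906 -0.004] z [ 0.006 -0.002 -1.   ] F [-0.2 -0.1 -0.5] op 0.502 ff 0.0 q [ 0.63  0.64 -0.68  1.29  0.39  1.34  0.4 ]
wrist lamp_head [(array([ 0.574, -0.153,  0.259]), array([ 0.0698, -0.0108]), 0.74), (array([ 0.556, -0.263,  0.103]), array([ 0.0586, -0.1217]), 0.36)]
wrist lever_pad [(array([ 0.431, -0.133,  0.038]), array([-0.0745,  0.0001]), 0.82)]
(62, np.int64(315), np.int64(324), [0.542, -0.106])
(77, np.int64(284), np.int64(356), [0.547, -0.117])
(92, np.int64(273), np.int64(366), [0.552, -0.127])
(107, np.int64(269), np.int64(370), [0.557, -0.138])
(122, np.int64(270), np.int64(368), [0.561, -0.148])
(137, np.int64(276), np.int64(362), [0.566, -0.158])
(152, np.int64(290), np.int64(348), [0.571, -0.169])
(167, np.int64(309), np.int64(327), [0.575, -0.179])
(182, np.int64(309), np.int64(327), [0.58, -0.19])
(197, np.int64(309), np.int64(326), [0.584, -0.201])
(212, np.int64(309), np.int64(326), [0.589, -0.211])
(227, np.int64(309), np.int64(326), [0.595, -0.222])
(242, np.int64(309), np.int64(325), [0.599, -0.234])
(257, np.int
[... 412 characters left out ...]
0.429, -0.133,  0.037]), array([-0.0757,  0.    ]), 0.67), (array([ 0.535, -0.133,  0.019]), array([0.0296, 0.0073]), 0.31)]
[(557.7, -279.0, -18.0, 127, 59, 0.85), (573.2, -26.9, -6.4, 118, 57, 0.8), (569.0, -108.4, -4.7, 116, 58, 0.6)]
scene lamp_head [(array([ 0.594, -0.231,  0.258]), array([ 0.0952, -0.0868]), 0.64), (array([ 0.569, -0.101,  0.107]), array([0.0613, 0.0412]), 0.22)]
scene lever_pad [(array([ 0.438, -0.134,  0.031]), array([-0.0675, -0.0001]), 0.72)]
[(532.7, -70.7, 47.5, 104, 48, 0.88), (540.6, 15.9, 52.0, 107, 47, 0.84), (532.3, -144.2, 86.6, 80, 42, 0.76), (506.8, -248.4, -71.4, 54, 37, 0.75), (522.0, -120.0, 86.7, 454, 271, 0.68), (514.1, -150.2, -59.8, 245, 97, 0.18)]
```

View pics/f.png

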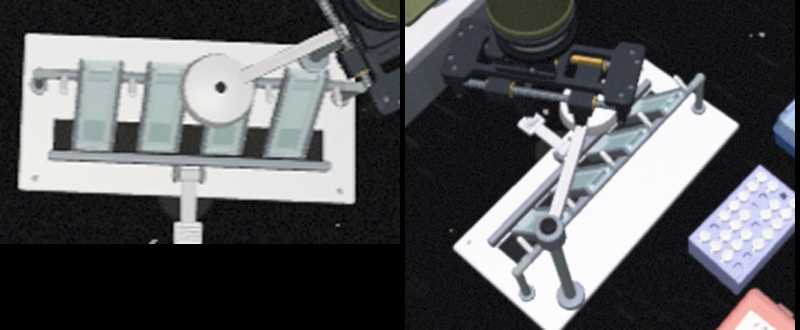

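```bash
python3 -c "
from h import *
print(r.finish_job())"
```

```text
the job is handed in; nothing more can be done
None
```

I handed the job in after about 60 s of robot time. By the last pictures, the suction lever is down, all four cassettes lean between the pins notched end up, and the lamp head is over the middle of the stand. I never moved or touched the tip box or the lilac rack. The system returned no verdict.

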